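Gang up strips from a sliding-door case for marking out

ROBOT

A 7-joint arm with a two-finger parallel gripper is mounted at the origin on the work surface; the furniture and walls round the work are solid. World frame = base frame: x ahead of the robot, y to its left, z up, the work surface at z = 0. Lengths are in m, angles in rad, forces in N, time in s.
With the tool pointing down it reaches from about 0.425 to 0.925 m from the base axis. Payload 6.8 kg.
Tool frame: the origin (TCP) lies at the very end of the fingers, on their centre line; the grasp point (between the pads) lies 19 mm behind it; z points along the fingers, y is the line along which they close (so a half turn about z gives the same grasp; the last joint's range is limited). The gripper opens to 85 mm and grips with 20 to 120 N. Pads are 22 mm wide; open, the fingers measure 114 mm over their backs; the gripper's body (76 mm by 85 mm) begins 54 mm behind the grasp point. The pads swing forward as they close: fully open they stand 13 mm farther back than shut.
Start: joints at [1.24, 0.477, 0.022, 1.555, -0.011, 1.109, -0.083], TCP at [0.149, -0.658, 0.231] pointing down, gripper open.
Joint ranges: [-2.96, 2.96], [-0.34, 2.1], [-1.41, 1.46], [0.24, 2.44], [-1.37, 4.51], [0.17, 1.92], [-2.96, 2.96]. Speed limits (rad/s): [2.39, 2.39, 3.14, 3.14, 3.14, 3.14, 3.14].

INTERFACE

Orientations are given as a unit quaternion [w, x, y, z].
In Python, from station import * gives the robot as it stands.
- The arm moves only by the tool jog_arm, never from a script. Its argument "moves" is one flat list of numbers, 7 for each row, row after row: the shift along the tool's x, y, z normalised to -1 to 1, where 1 is 20 mm, then the turn, a rotation vector about the tool's x, y, z normalised to -1 to 1, where 1 is 4 degrees, then the opening, from 0 (shut) to 1 (fully open). In form: [x, y, z, rx, ry, rz, claw, x, y, z, rx, ry, rz, claw, ...]. A call has exactly 8 rows; each row shifts and turns the commanded pose from where the row before left it, along the tool's axes as they then stand; what a row does not reach is not made up. A row lasts 1/12 s, in which the tool goes at most 41.7 mm and 7.16 degrees, less where a joint would pass 70% of its speed; a pose out of reach is approached as far as the arm can. A call with a number of a shift or a turn outside -1 to 1 is refused whole. A call with a gripper value outside its range is refused whole. The fingers move at their own pace and stop on an object; "grip_force" is the grip in N (left out, the last holds). Time passes only in rows, so rows that do not move let the fingers close, or fill a call up. It gives the time, the measured TCP pose, the force, the opening and the grip force at its end, in the units of the state.
- get_obs(): the state, without advancing time (a new reading comes with each control period).
- read_camera(name): name is "side" or "top" or "wrist"; returns a dict with "color" (420x560x3 uint8, blue, green, red), "fx", "fy", "cx", "cy" (pixels), "rvec" (rotation vector, rad) and "tvec" (3), from world to camera coordinates, as OpenCV has them. Camera axes: x right, y down, z forward; pixel columns grow to the right and rows downward; lengths in m; the calibration is good to about 2 mm. A picture is of the moment at which its call begins. There is no depth.
- hand_in(): hands the job in; it is judged then, once.
The state is a dict: "t": time; "q": joint angles; "joint_vel": joint speeds; "joint_torque": joint torques, N m; "eef_pos": TCP position; "tool_rot": TCP orientation; "contact_force": force on the tool from outside, world axes, zero at the start; "torque": the same for the moment, N m; "gripper_width": opening from 0.0 (shut) to 1.0 (fully open); "grasp_force": force on a finger pad.
Only numpy, scipy, OpenCV 4.12 (cv2) and the standard library are available. Lean on these libraries where they do the work, as an engineer would, in place of code of your own. Each camera call takes 0.05 s, during which the arm holds its last target. There are 200 camera calls.

TASK

Slide the case's clear doors aside, one past the other, and take out every wooden strip in the case (there are three or four). Lay them flat on the marking-out board, side by side and pushed up tight: the first along the board's side fence, each next one touching its neighbour edge to edge, and all with their ends against the end stop, so that they can be marked in one go. Leave both doors fully shut, and do not disturb the other things on the bench.

Things in the scene. Friction and masses are not known exactly. Their poses are not given: they have to be found in the camera images.
- case: low fixed plywood case, 200 (x) by 336 (y) mm, long walls 54 high, end walls and 6 mm divider (at y=0) 38 high; origin at the centre of its underside, x to its far side, y to its left end. Two clear flat doors lie on top in two tracks, each 172 wide (y), 4 thick; shut, a door reaches from its end of the case (|y|=168) to 4 past the middle
- left_floor (a point): centre of the left (+y) compartment's floor, 20 above the bench, at case y=+82.5; axes as the case's. The compartment is 184 (x) by 159 (y). Two lanes along x, centred at case y=79 and 127, each between two ribs 3 wide, 5 high, 25 apart, 150 long, which keep a strip from sliding sideways; a strip's top in a lane is 14 above the floor
- right_floor (a point): the same for the right (-y) compartment, at case y=-82.5, lanes at case y=-79 and -127
- door_left (a joint): left door, lower track (top face z=44), m: 0 = shut over the left compartment; grows as it slides to the case's -y, under the right door, to 0.127 (compartment clear from case y=41 to 162). Friction 1 N. Starts 0 to 0.02. Its pull meets the right door's edge when both values add up to about 0.147, so shut one door before opening the other
- door_right (a joint): right door, upper track (top face z=51), m: 0 = shut over the right compartment; grows as it slides to the case's +y, over the left door, to 0.127 (compartment clear from case y=-162 to -41). Friction 1 N. Starts 0 to 0.02
- door_left_pull (a point): centre of the left door's dark wooden pull, a bar standing on the door 8 mm from its outer edge: 50 long (case x), 10 thick (case y, as it slides), 22 high; the door's top face is 11 below this point. With this door fully open and the right one shut, 24 mm remain between pull and right door
- door_right_pull (a point): centre of the right door's pull, the same bar (50 x 10 x 22) near the right door's outer end, 7 mm higher than the left one
- board: fixed marking-out board, 250 (x) by 144 (y), 18 thick, origin at the centre of its underside. On it an end stop (dark bar across the far end, 14 wide, 12 high, its face at x=111 looking to -x) and a side fence (dark bar along the left edge, 14 wide, 12 high, its face at y=58 looking to -y)
- corner (a point): where the faces of end stop and side fence would meet, at the height of the board's top; axes as the board's (x toward the end stop, y toward the fence).
- berth1 (a point): where the centre of the underside of strip number 1, counted from the side fence (any strip), lies once the pack is tight: at x=-80, y=-11 mm from the corner, on the board's top; axes as the board's
- berth2 (a point): where the centre of the underside of strip number 2, counted from the side fence (any strip), lies once the pack is tight: at x=-80, y=-33 mm from the corner, on the board's top; axes as the board's
- berth3 (a point): where the centre of the underside of strip number 3, counted from the side fence (any strip), lies once the pack is tight: at x=-80, y=-55 mm from the corner, on the board's top; axes as the board's
- berth4 (a point): where the centre of the underside of strip number 4, counted from the side fence (any strip), lies once the pack is tight: at x=-80, y=-77 mm from the corner, on the board's top; axes as the board's
- strip_a: one of up to four identical straight brown wooden strips, 22 wide, 160 long, 14 thick, 0.05 kg or so; origin at the centre of its underside, y along its length, x across its width, z up. It starts lying in one of the case's lanes; None if it is absent this time
- strip_b: one of up to four identical straight brown wooden strips, 22 wide, 160 long, 14 thick, 0.05 kg or so; origin at the centre of its underside, y along its length, x across its width, z up. It starts lying in one of the case's lanes; None if it is absent this time
- strip_c: one of up to four identical straight brown wooden strips, 22 wide, 160 long, 14 thick, 0.05 kg or so; origin at the centre of its underside, y along its length, x across its width, z up. It starts lying in one of the case's lanes; None if it is absent this time
- strip_d: one of up to four identical straight brown wooden strips, 22 wide, 160 long, 14 thick, 0.05 kg or so; origin at the centre of its underside, y along its length, x across its width, z up. It starts lying in one of the case's lanes; None if it is absent this time
- by_pencil: the carpenter's pencil, a bystander to be left alone; origin at the centre of its underside
- by_tape_measure: the tape measure, a bystander to be left alone; origin at the centre of its underside
- by_bench_block_a: the timber block, a bystander to be left alone; origin at the centre of its underside
- by_jar_screws_b: the jar of screws, a bystander to be left alone; origin at the centre of its underside
- by_offcut_wedge: the short bevelled offcut, a bystander to be left alone; origin at the centre of its underside

How it is judged:
By the outcome, as a careful person would: the job done as asked, in the order asked, and still so for the second after the job is handed in, with the robot touching nothing.
Of strip_a, strip_b, strip_c, strip_d only 3 to 4 are there at a start; the rules pass over those that are not, and their reading is None.
At some moment in a run one of strip_a, strip_b, strip_c, strip_d may be knocked a few centimetres aside while the robot is not near it.
Once in a run the grip may slacken for a moment while it holds something.
It also fails if it takes over 210 s, if anything falls off the work surface, if the arm or the gripper's body presses on something with over 40 N, if the wrist force passes 120 N, or if a joint passes its speed limit or range.

## Working session

There is one attempt and no reset: what is moved stays moved. The work goes in short steps, Python scripts to look and compute and a tool call to move; the robot and the scene stay as the last step left them, time stands still between calls to the robot, and variables do not carry over. Pictures are saved under pics/ and viewed, at most 14 in all, crops included, and the job is handed in when it is done.

Besides the shell and the picture viewer there is one more tool, called in YAML: its name, and indented under it one key for each argument. jog_arm: Moves the arm, as the interface text tells. Scaled input: -1 to 1 covers 20 mm each way for a shift and 4 degrees each way for a turn. Its arguments: {"type":"object","properties":{"moves":{"type":"array"},"grip_force":{"type":"number"}},"required":["moves"]}

```bash
ls; mkdir -p pics
python3 - <<'E'
from station import *
import cv2
o=get_obs()
print({k:(v if not hasattr(v,'tolist') else v.tolist()) for k,v in o.items()})
for n in ["side","top"]:
    c=read_camera(n); cv2.imwrite(f"pics/{n}0.png",c["color"]); print(n,c["fx"],c["cx"],c["cy"],c["rvec"],c["tvec"])
E
```

```text
pics
{'t': 0.0, 'q': [1.2398866087978375, 0.4777653819774831, 0.022363526598334665, 1.5564316912779093, -0.01150663220716244, 1.109316609577882, -0.08311493003176615], 'joint_vel': [-0.0017850998578421617, -0.0003154427029773819, 0.0008199811502231869, 0.0012149764870542667, -0.00033659575986175693, -0.00047870773029269647, 0.0006728740457570938], 'joint_torque': [0.00028223576009622775, -59.645047187805176, 1.6075466573238373, -28.11949074268341, 0.012423211592249572, 0.009335307986475527, 3.249259293625073e-05], 'eef_pos': [0.14899950847529117, -0.6577494801791492, 0.2303578084507773], 'tool_rot': [-0.0008804929661747498, 0.9938014521903922, 0.11116595841141197, -0.00016747201708033581], 'contact_force': [-0.5807730108820287, -0.27344971408235064, 0.2076833167155662], 'torque': [0.016808085742677493, -0.07196758064088969, -0.002203960619106579], 'grasp_force': 0.0, 'gripper_width': 0.9974419812252537}
side 427.488704694232 275.72119681380127 206.08557683254733 [ 2.02054212 -0.23020771  0.12212545] [-0.55972954  0.12794512  1.02375555]
top 412.39261853775866 288.0845279462071 205.24857452786608 [ 2.12908866 -2.13137374  0.18480941] [0.00772913 0.5627849  1.016965  ]
```

View pics/top0.png

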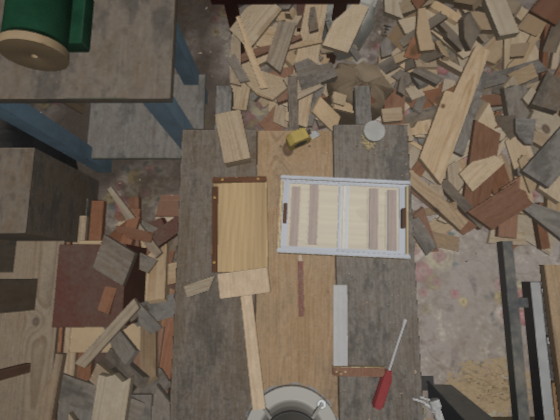

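View pics/side0.png

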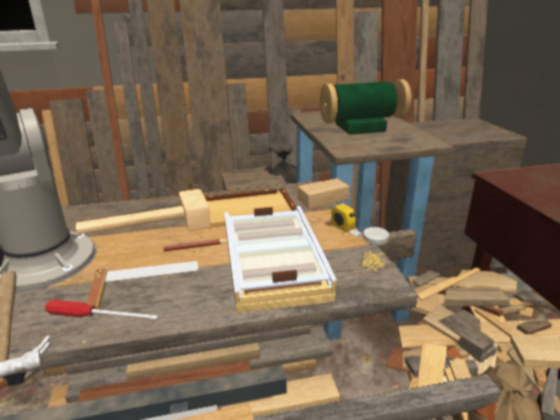

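The top view shows the case at px (280–410, 177–257) with 4 strips (columns ≈293, 313, 373, 392). The board is at (213–268, 178–272), with its end stop at the top and its fence on the left. The side view agrees. I'll enlarge the top view to measure.

```bash
cat > h.py <<'E'
from station import *
import cv2, numpy as np
from scipy.spatial.transform import Rotation as R
def ray(c,u,v,z):
    M=cv2.Rodrigues(np.array(c["rvec"],float))[0]; t=np.array(c["tvec"],float).ravel()
    d=M.T@np.array([(u-c["cx"])/c["fx"],(v-c["cy"])/c["fy"],1]); o=-M.T@t
    return o+d*(z-o[2])/d[2]
def proj(c,p):
    K=np.array([[c["fx"],0,c["cx"]],[0,c["fy"],c["cy"]],[0,0,1]])
    return cv2.projectPoints(np.array(p,float).reshape(-1,1,3),np.array(c["rvec"],float),np.array(c["tvec"],float),K,None)[0].reshape(-1,2)
def to_tool(dw):
    o=get_obs(); w,x,y,z=o["tool_rot"]
    return R.from_quat([x,y,z,w]).inv().apply(dw)
E
python3 - <<'E'
from h import *
c=read_camera("top"); print(c["fy"])
im=c["color"][120:280,200:420]
cv2.imwrite("pics/topc.png",cv2.resize(im,None,fx=3.6,fy=3.6,interpolation=cv2.INTER_CUBIC))
for u,v,z in [(280,177,.054),(410,181,.054),(278,253,.054),(410,257,.054),(214,180,.03),(268,178,.03),(268,272,.018)]: print(u,v,ray(c,u,v,z))
E
```

```text
412.39261853775866
280 177 [0.63663001 0.02809983 0.054     ]
410 181 [ 0.62554072 -0.30978434  0.054     ]
278 253 [0.43970453 0.03267255 0.054     ]
410 257 [ 0.42933904 -0.29955954  0.054     ]
214 180 [0.63456766 0.20419009 0.03      ]
268 178 [0.63986155 0.06054397 0.03      ]
268 272 [0.39291464 0.05929699 0.018     ]
```

View pics/topc.png

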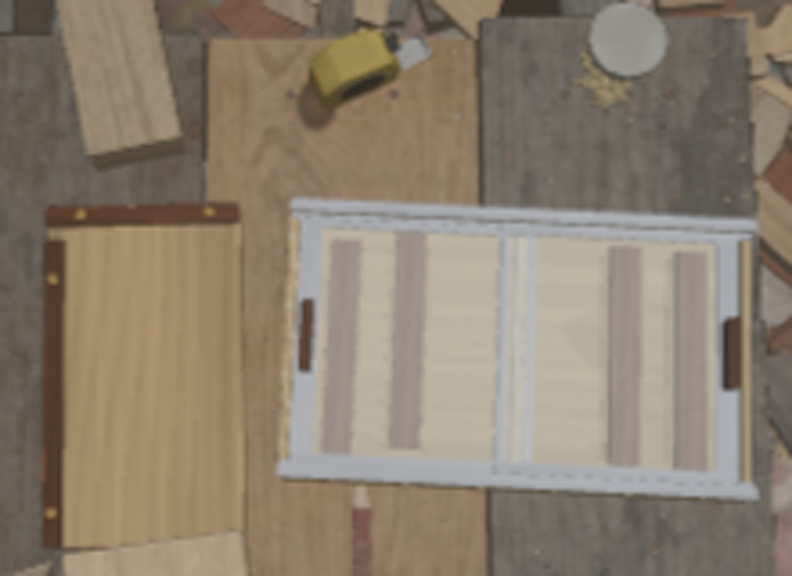

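```bash
cat > fit.py <<'E'
from h import *
from scipy.optimize import least_squares
c=read_camera("top")
def px(a): return np.array(a,float)/3.6+[200,120]
def fit(obj,pix,x0):
    obj=np.array(obj);pix=px(pix)
    def w(p):
        C,S=np.cos(p[2]),np.sin(p[2]); return np.c_[p[0]+C*obj[:,0]-S*obj[:,1],p[1]+S*obj[:,0]+C*obj[:,1],obj[:,2]]
    r=least_squares(lambda p:(proj(c,w(p))-pix).ravel(),x0)
    print(r.x.round(4),np.degrees(r.x[2]).round(2),r.fun.reshape(-1,2).round(2).tolist()); return r.x
ca=fit([(.1,.168,.054),(.1,-.168,.054),(-.1,.168,.054),(-.1,-.168,.054)],[(292,198),(757,220),(278,475),(758,497)],[.53,-.13,0])
bo=fit([(.125,.072,.03),(.125,-.072,.03),(.111,-.072,.03),(-.125,.072,.03),(-.125,.058,.03)],[(46,207),(240,204),(240,222),(43,548),(62,548)],[.52,.13,0])
def inv(p,w): 
    C,S=np.cos(p[2]),np.sin(p[2]);d=w[:2]-p[:2];return np.array([C*d[0]+S*d[1],-S*d[0]+C*d[1]])
print("strips in case frame")
for n,q in dict(a=[(346,240),(337,453)],b=[(411,232),(404,449)],c=[(625,247),(624,465)],d=[(691,252),(690,469)]).items():
    print(n,[(inv(ca,ray(c,*px(k),.034))*1000).round(1).tolist() for k in q])
print("pullL",inv(ca,ray(c,*px((306,335)),.066)),"pullR",inv(ca,ray(c,*px((733,353)),.073)))
E
python3 fit.py
```

```text
[ 0.5341 -0.1379 -0.0481] -2.76 [[0.03, -0.03], [-0.02, -0.25], [-0.04, 0.03], [0.03, 0.23]]
[0.518  0.1333 0.0201] 1.15 [[-0.04, -0.03], [0.13, -0.32], [0.19, -0.2], [-0.23, 0.31], [-0.04, 0.19]]
strips in case frame
a [[75.1, 127.5], [-81.1, 127.1]]
b [[83.4, 80.1], [-76.0, 79.3]]
c [[79.5, -77.1], [-80.0, -78.2]]
d [[78.0, -125.5], [-80.6, -125.3]]
pullL [-0.00171818  0.15291165] pullR [-0.00150828 -0.14539298]
```

```bash
cat >> h.py <<'E'
CA=np.array([.5341,-.1372,-.0481]); BO=np.array([.5180,.1333,.0201])
def fr(p,x,y):
    C,S=np.cos(p[2]),np.sin(p[2]); return np.array([p[0]+C*x-S*y,p[1]+S*x+C*y])
def inv(p,w):
    C,S=np.cos(p[2]),np.sin(p[2]);d=np.array(w[:2])-p[:2];return np.array([C*d[0]+S*d[1],-S*d[0]+C*d[1]])
def pose():
    o=get_obs(); w,x,y,z=o["tool_rot"]; Q=R.from_quat([x,y,z,w]); X=Q.apply([1,0,0])
    return np.array(o["eef_pos"]),np.arctan2(X[1],X[0]),Q,o
def plan(*stops):
    """stops: (frame,x,y,z) mm in frame; prints units of 20mm in tool axes aligned with the frame"""
    p,yaw,Q,o=pose(); tilt=np.degrees(np.arccos(-Q.apply([0,0,1])[2]))
    print(f"t={o['t']:.1f} tilt={tilt:.2f} w={o['gripper_width']*85:.1f} gf={o['grasp_force']:.1f} F={np.round(o['contact_force'],1)} case={np.round(inv(CA,p)*1000,1)} board={np.round(inv(BO,p)*1000,1)} z={p[2]*1000:.1f}")
    for F,x,y,z in stops:
        t=np.r_[fr(F,x/1000,y/1000),z/1000]; d=t-p; C,S=np.cos(F[2]),np.sin(F[2])
        u=np.array([C*d[0]+S*d[1],S*d[0]-C*d[1],-d[2]])/.02
        print("rz",round(-np.degrees(F[2]-yaw)/4,2),"xyz",u.round(2)); p=t; yaw=F[2]
E
python3 -c "
from h import *
plan((CA,0,-145.4,120),(CA,0,-145.4,56))"
```

```text
t=0.2 tilt=0.06 w=84.7 gf=0.0 F=[ 0.6 -0.3 -0.4] case=[-359.5 -538.7] board=[-384.8 -783.7] z=230.7
rz 3.88 xyz [ 17.98 -19.66   5.54]
rz -0.0 xyz [ 0.  -0.   3.2]
```

jog_arm:
  moves: [0,0,0,0,0,0.97,0.5,0,0,0,0,0,0.97,0.5,0,0,0,0,0,0.97,0.5,0,0,0,0,0,0.97,0.5,0.9,-0.98,0.2,0,0,0,0.5,0.9,-0.98,0.2,0,0,0,0.5,0.9,-0.98,0.2,0,0,0,0.5,0.9,-0.98,0.2,0,0,0,0.5]
  grip_force: 30

```text
t: 0.87
eef_pos: [0.2255, -0.5825, 0.2149]
tool_rot: [-0.0, 1.0, -0.024, -0.0]
contact_force: [-0.6, -1.4, -0.9]
gripper_width: 0.5
grasp_force: 0.0
```

jog_arm:
  moves: [0.9,-0.98,0.2,0,0,0,0.5,0.9,-0.98,0.2,0,0,0,0.5,0.9,-0.98,0.2,0,0,0,0.5,0.9,-0.98,0.2,0,0,0,0.5,0.9,-0.98,0.2,0,0,0,0.5,0.9,-0.98,0.2,0,0,0,0.5,0.9,-0.98,0.2,0,0,0,0.5,0.9,-0.98,0.2,0,0,0,0.5]

```text
t: 1.53
eef_pos: [0.3769, -0.4327, 0.1831]
tool_rot: [-0.0, 1.0, -0.024, -0.0]
contact_force: [0.2, 0.2, -0.4]
gripper_width: 0.503
grasp_force: 0.0
```

jog_arm:
  moves: [0.9,-0.98,0.3,0,0,0,0.5,0.9,-0.98,0.3,0,0,0,0.5,0.9,-0.98,0.3,0,0,0,0.5,0.9,-0.98,0.3,0,0,0,0.5,0.9,-0.98,0.3,0,0,0,0.5,0.9,-0.98,0.3,0,0,0,0.5,0.9,-0.98,0.3,0,0,0,0.5,0.9,-0.98,0.3,0,0,0,0.5]

```text
t: 2.2
eef_pos: [0.5283, -0.2831, 0.1349]
tool_rot: [-0.0, 1.0, -0.024, -0.0]
contact_force: [0.0, -0.1, 0.6]
gripper_width: 0.501
grasp_force: 0.0
```

```bash
python3 -c "
from h import *
plan((CA,0,-145.4,56))
c=read_camera('wrist');cv2.imwrite('pics/w1.png',c['color'])"
```

```text
t=2.2 tilt=0.01 w=42.6 gf=0.0 F=[ 0.  -0.1  0.6] case=[   1.2 -146. ] board=[   2.  -416.5] z=134.9
rz -0.0 xyz [-0.06 -0.03  3.95]
```

View pics/w1.png

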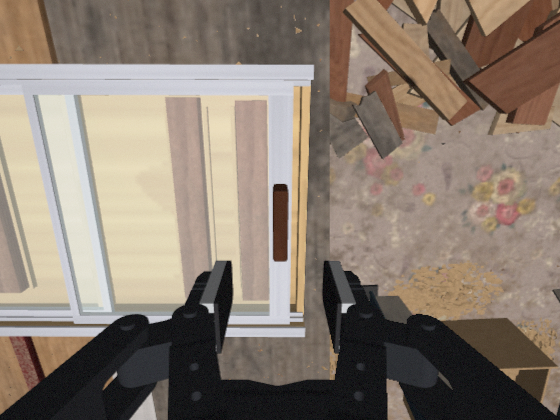

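The wrist view shows the right pull at px (280,222), centred between the fingers. I'll grip it and shut the right door.

jog_arm:
  moves: [0,0,0.98,0,0,0,0.5,0,0,0.98,0,0,0,0.5,0,0,0.98,0,0,0,0.5,0,0,0.98,0,0,0,0.5,0,0,0,0,0,0,0.05,0,0,0,0,0,0,0.05,0,0,0,0,0,0,0.05,0,0,0,0,0,0,0.05]

```text
t: 2.92
eef_pos: [0.5279, -0.2844, 0.0577]
tool_rot: [0.0, 1.0, -0.024, 0.0]
contact_force: [-0.2, 0.4, -4.1]
gripper_width: 0.106
grasp_force: 35.0
```

jog_arm:
  moves: [0,0.2,0,0,0,0,0.05,0,0.2,0,0,0,0,0.05,0,0.15,0,0,0,0,0.05,0,0.1,0,0,0,0,0.05,0,0.03,0,0,0,0,0.05,0,0.03,0,0,0,0,0.05,0,0.02,0,0,0,0,0.05,0,0,0,0,0,0,0.05]

```text
t: 3.58
eef_pos: [0.5272, -0.2972, 0.0576]
tool_rot: [-0.001, 1.0, -0.024, -0.0]
contact_force: [-2.1, 6.9, 4.9]
gripper_width: 0.105
grasp_force: 36.3
```

```bash
python3 -c "
from h import *
plan()"
```

```text
t=3.6 tilt=0.11 w=8.9 gf=36.3 F=[-2.1  6.9  4.9] case=[   0.8 -160.1] board=[   0.6 -430.6] z=57.6
```

jog_arm:
  moves: [0,0,0,0,0,0,0.5,0,0,0,0,0,0,0.5,0,0,0,0,0,0,0.5,0,0,-0.95,0,0,0,0.5,0,0,-0.95,0,0,0,0.5,0,0,-0.95,0,0,0,0.5,0,-0.8,-0.6,0,0,0,0.5,0,-0.98,0,0,0,0,0.5]

```text
t: 4.25
eef_pos: [0.5301, -0.2662, 0.1291]
tool_rot: [0.002, 1.0, -0.026, 0.003]
contact_force: [0.3, -0.2, 0.5]
gripper_width: 0.498
grasp_force: 0.0
```

jog_arm:
  moves: [0,-0.98,0,0,0,0,0.5,0,-0.98,0,0,0,0,0.5,0,-0.98,0,0,0,0,0.5,0,-0.98,0,0,0,0,0.5,0,-0.98,0,0,0,0,0.5,0,-0.98,0,0,0,0,0.5,0,-0.98,0,0,0,0,0.5,0,-0.98,0,0,0,0,0.5]

```text
t: 4.92
eef_pos: [0.5365, -0.1062, 0.1262]
tool_rot: [0.0, 1.0, -0.024, 0.0]
contact_force: [-0.2, -0.3, 0.6]
gripper_width: 0.504
grasp_force: 0.0
```

jog_arm:
  moves: [0,-0.98,0,0,0,0,0.5,0,-0.98,0,0,0,0,0.5,0,-0.98,0,0,0,0,0.5,0,-0.98,0,0,0,0,0.5,0,-0.98,0,0,0,0,0.5,0,-0.98,0,0,0,0,0.5,0,0,0.7,0,0,0,0.5,0,0,0,0,0,0,0.5]

```text
t: 5.58
eef_pos: [0.5411, 0.012, 0.1106]
tool_rot: [0.0, 1.0, -0.023, -0.001]
contact_force: [0.3, 0.0, -0.4]
gripper_width: 0.498
grasp_force: 0.0
```

```bash
python3 -c "
from h import *
plan((CA,0,152.2,50.5))"
```

```text
t=5.6 tilt=0.09 w=42.4 gf=0.0 F=[ 0.3  0.  -0.4] case=[ -0.2 149.4] board=[  20.7 -121.7] z=110.6
rz 0.03 xyz [ 0.01 -0.14  3.  ]
```

jog_arm:
  moves: [0,-0.14,0.75,0,0,0,0.5,0,0,0.75,0,0,0,0.5,0,0,0.75,0,0,0,0.5,0,0,0.7,0,0,0,0.5,0,0,0,0,0,0,0.05,0,0,0,0,0,0,0.05,0,0,0,0,0,0,0.05,0,0,0,0,0,0,0.05]

```text
t: 6.25
eef_pos: [0.5423, 0.0132, 0.0537]
tool_rot: [0.0, 1.0, -0.024, 0.0]
contact_force: [0.8, -0.7, -2.5]
gripper_width: 0.104
grasp_force: 34.5
```

jog_arm:
  moves: [0,0.3,0,0,0,0,0.05,0,0.5,0,0,0,0,0.05,0,0.5,0,0,0,0,0.05,0,0.5,0,0,0,0,0.05,0,0.5,0,0,0,0,0.05,0,0.5,0,0,0,0,0.05,0,0.5,0,0,0,0,0.05,0,0.5,0,0,0,0,0.05]

```text
t: 6.92
eef_pos: [0.5384, -0.0639, 0.0536]
tool_rot: [0.0, 1.0, -0.025, 0.0]
contact_force: [-0.8, 1.3, 6.1]
gripper_width: 0.105
grasp_force: 35.5
```

jog_arm:
  moves: [0,0.5,0,0,0,0,0.05,0,0.5,0,0,0,0,0.05,0,0.5,0,0,0,0,0.05,0,0.5,0,0,0,0,0.05,0,0.15,0,0,0,0,0.05,0,0.05,0,0,0,0,0.05,0,0.05,0,0,0,0,0.05,0,0,0,0,0,0,0.05]

```text
t: 7.58
eef_pos: [0.5364, -0.1045, 0.0536]
tool_rot: [-0.002, 1.0, -0.023, 0.0]
contact_force: [-2.8, 11.0, 7.8]
gripper_width: 0.1
grasp_force: 35.9
```

```bash
python3 -c "
from h import *
plan()"
```

```text
t=7.6 tilt=0.21 w=8.5 gf=35.9 F=[-2.8 11.   7.8] case=[ 0.7 32.8] board=[  13.6 -238.1] z=53.6
```

jog_arm:
  moves: [0,0,0,0,0,0,0.2,0,0,0,0,0,0,0.2,0,0,0,0,0,0,0.2,0,0,-0.8,0,0,0,0.2,0,0,-0.8,0,0,0,0.2,0,0,-0.8,0,0,0,0.38,0,-0.8,-0.5,0,0,0,0.38,0,-0.8,0,0,0,0,0.38]

```text
t: 8.25
eef_pos: [0.539, -0.0776, 0.113]
tool_rot: [0.001, 1.0, -0.026, 0.002]
contact_force: [0.9, 0.5, 0.5]
gripper_width: 0.38
grasp_force: 0.0
```

jog_arm:
  moves: [-0.2,-0.8,0,0,0,0,0.38,0,-0.8,0,0,0,0,0.38,0,-0.8,0,0,0,0,0.38,0,-0.7,0,0,0,0,0.38,0,0,0,0,0,0,0.38,0,0,0,0,0,0,0.38,0,0,0,0,0,0,0.38,0,0,0,0,0,0,0.38]

```text
t: 8.92
eef_pos: [0.5365, -0.0149, 0.1108]
tool_rot: [0.0, 1.0, -0.025, -0.0]
contact_force: [-0.6, 0.2, -0.8]
gripper_width: 0.381
grasp_force: 0.0
```

```bash
python3 -c "
from h import *
plan((CA,-3,127,27))
c=read_camera('wrist');cv2.imwrite('pics/w2.png',c['color'])
d=read_camera('top');cv2.imwrite('pics/t2.png',d['color'])
print(proj(c,[[*fr(CA,x,y),.034] for x in(-.0,) for y in(.116,.138,.068,.090)]))"
```

```text
t=8.9 tilt=0.06 w=32.4 gf=0.0 F=[-0.6  0.2 -0.8] case=[ -3.5 122.3] board=[  15.5 -148.6] z=110.8
rz -0.03 xyz [ 0.02 -0.24  4.19]
[[285.92039652 216.44137054]
 [254.22435682 216.50239158]
 [355.06423018 216.30825523]
 [323.37520641 216.36926276]]
```

View pics/w2.png

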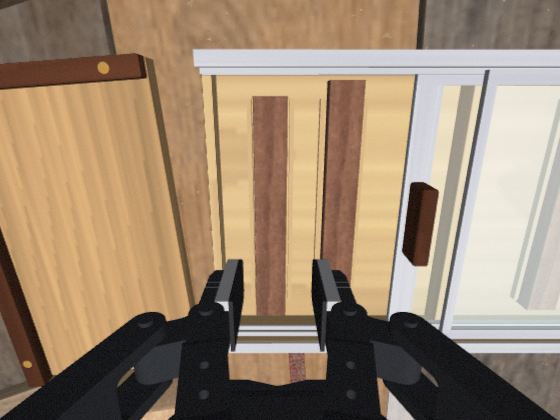

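The strip sits at px columns 253–288 and is predicted at 254–286. I'll descend and grip it.

jog_arm:
  moves: [0,-0.24,0.7,0,0,0,0.38,0,0,0.7,0,0,0,0.38,0,0,0.7,0,0,0,0.38,0,0,0.7,0,0,0,0.38,0,0,0.7,0,0,0,0.38,0,0,0.6,0,0,0,0.38,0,0,0,0,0,0,0.38,0,0,0,0,0,0,0.15]
  grip_force: 45

```text
t: 9.68
eef_pos: [0.5364, -0.0087, 0.0285]
tool_rot: [0.0, 1.0, -0.024, -0.001]
contact_force: [-0.7, -0.9, 0.1]
gripper_width: 0.253
grasp_force: 4.1
```

jog_arm:
  moves: [0,0,0,0,0,0,0.1,0,0,0,0,0,0,0.1,0,0,0,0,0,0,0.1,0,0,0,0,0,0,0.1,0,0,0,0,0,0,0.1,0,0,-0.4,0,0,0,0.1,0,0,-0.6,0,0,0,0.1,0,0,-0.6,0,0,0,0.1]

```text
t: 10.35
eef_pos: [0.537, -0.0076, 0.0621]
tool_rot: [-0.0, 1.0, -0.024, 0.0]
contact_force: [-0.6, -0.2, 0.3]
gripper_width: 0.232
grasp_force: 45.9
```

jog_arm:
  moves: [0,0,-0.7,0,0,0,0.1,0,0,-0.7,0,0,0,0.1,0,0,-0.7,0,0,0,0.1,0,0,-0.7,0,0,0,0.1,0,0,0,0,0,0,0.1,0,0,0,0,0,0,0.1,0,0,0,0,0,0,0.1,0,0,0,0,0,0,0.1]

```text
t: 11.02
eef_pos: [0.5363, -0.0081, 0.1163]
tool_rot: [0.0, 1.0, -0.024, -0.001]
contact_force: [0.2, 0.5, -1.3]
gripper_width: 0.236
grasp_force: 45.9
```

```bash
python3 -c "
from h import *
plan((BO,25,25,60),(BO,25,25,27.5))
c=read_camera('wrist');cv2.imwrite('pics/w3.png',c['color'])"
```

```text
t=11.0 tilt=0.07 w=20.1 gf=45.9 F=[ 0.2  0.5 -1.3] case=[ -4. 129.] board=[  15.4 -141.8] z=116.3
rz -0.97 xyz [ 0.48 -8.34  2.82]
rz -0.0 xyz [0.   0.   1.62]
```

jog_arm:
  moves: [0,0,0,0,0,-0.97,0.1,0,-0.9,0,0,0,0,0.1,0,-0.9,0,0,0,0,0.1,0,-0.9,0,0,0,0,0.1,0.24,-0.9,0,0,0,0,0.1,0.24,-0.9,0,0,0,0,0.1,0,-0.9,0,0,0,0,0.1,0,-0.9,0,0,0,0,0.1]

```text
t: 11.73
eef_pos: [0.5437, 0.1188, 0.116]
tool_rot: [0.0, 1.0, 0.01, -0.001]
contact_force: [0.3, 1.0, -0.5]
gripper_width: 0.239
grasp_force: 45.9
```

jog_arm:
  moves: [0,-0.9,0,0,0,0,0.1,0,-0.9,0,0,0,0,0.1,0,-0.24,0,0,0,0,0.1,0,0,0.7,0,0,0,0.1,0,0,0.7,0,0,0,0.1,0,0,0.7,0,0,0,0.1,0,0,0.7,0,0,0,0.1,0,0,0,0,0,0,0.1]

```text
t: 12.4
eef_pos: [0.5411, 0.157, 0.0579]
tool_rot: [0.001, 1.0, 0.01, -0.003]
contact_force: [-0.8, -1.2, -0.2]
gripper_width: 0.235
grasp_force: 45.9
```

```bash
python3 -c "
from h import *
plan((BO,25,25,60),(BO,25,25,27))"
```

```text
t=12.4 tilt=0.33 w=20.0 gf=45.9 F=[-0.8 -1.2 -0.2] case=[ -7.2 294.2] board=[23.6 23.2] z=57.9
rz -0.01 xyz [ 0.07 -0.09 -0.1 ]
rz -0.0 xyz [0.   0.   1.65]
```

jog_arm:
  moves: [0,-0.09,0.5,0,0,0,0.1,0,0,0.5,0,0,0,0.1,0,0,0.3,0,0,0,0.1,0,0,0.15,0,0,0,0.1,0,0,0.05,0,0,0,0.1,0,0,0.05,0,0,0,0.1,0,0,0,0,0,0,0.1,0,0,0,0,0,0,0.1]

```text
t: 13.07
eef_pos: [0.5435, 0.1606, 0.0303]
tool_rot: [-0.0, 1.0, 0.01, 0.0]
contact_force: [-0.7, 0.1, -0.3]
gripper_width: 0.235
grasp_force: 45.9
```

```bash
python3 -c "
from h import *
plan((BO,25,25,27))
c=read_camera('wrist');cv2.imwrite('pics/w4.png',c['color'])"
```

```text
t=13.1 tilt=0.04 w=19.9 gf=45.9 F=[-0.7  0.1 -0.3] case=[ -5.  297.9] board=[26.  26.8] z=30.3
rz -0.01 xyz [-0.05  0.09  0.16]
```

View pics/w4.png

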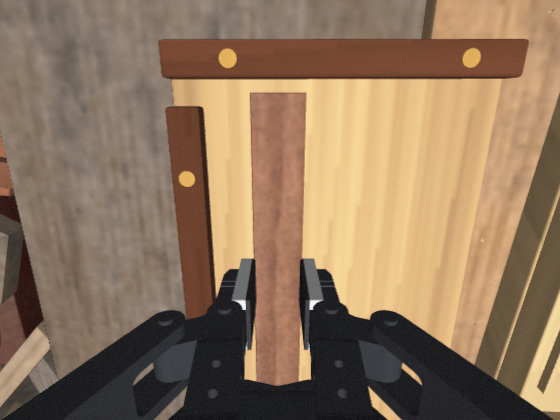

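The strip is held straight, about 6 mm short of the end stop (strip end at row 93, stop at row 77).

jog_arm:
  moves: [0,0,0.08,0,0,0,0.1,0,0,0.06,0,0,0,0.1,0,0,0.03,0,0,0,0.1,0,0,0,0,0,0,0.1,0.1,0,0,0,0,0,0.1,0.1,0,0,0,0,0,0.1,0.1,0,0,0,0,0,0.1,0,0,0,0,0,0,0.1]

```text
t: 13.78
eef_pos: [0.5491, 0.1608, 0.0266]
tool_rot: [0.0, 1.0, 0.01, -0.0]
contact_force: [-2.9, -0.5, 5.2]
gripper_width: 0.236
grasp_force: 46.5
```

jog_arm:
  moves: [0.02,0,0,0,0,0,0.1,0.02,0,0,0,0,0,0.1,0.02,0,0,0,0,0,0.1,0.02,0,0,0,0,0,0.1,0,0,0,0,0,0,0.1,0,0,0,0,0,0,0.1,0,0,0,0,0,0,0.1,0,0,0,0,0,0,0.1]

```text
t: 14.45
eef_pos: [0.5491, 0.1608, 0.0266]
tool_rot: [0.0, 1.0, 0.01, -0.001]
contact_force: [-8.3, 0.1, 11.0]
gripper_width: 0.238
grasp_force: 47.0
```

```bash
python3 -c "
from h import *
plan()"
```

```text
t=14.4 tilt=0.17 w=20.2 gf=47.0 F=[-8.3  0.1 11. ] case=[  0.7 298.4] board=[31.7 26.9] z=26.6
```

jog_arm:
  moves: [0,0,0,0,0,0,0.32,0,0,0,0,0,0,0.32,0,0,0,0,0,0,0.32,0,0,-0.8,0,0,0,0.32,0,0,-0.8,0,0,0,0.0,0,0.8,0,0,0,0,0.0,0,0.8,0,0,0,0,0,0,0,0,0,0,0,0]

```text
t: 15.12
eef_pos: [0.5522, 0.1246, 0.0585]
tool_rot: [0.001, 1.0, 0.008, 0.0]
contact_force: [-0.2, -1.5, -0.4]
gripper_width: 0.001
grasp_force: 0.0
```

jog_arm:
  moves: [0,0,0,0,0,0,0,0,0,0.8,0,0,0,0,0,0,0.6,0,0,0,0,0,0,0.2,0,0,0,0,0,0,0,0,0,0,0,0,0,0,0,0,0,0,0,0,0,0,0,0,0,0,0,0,0,0,0,0]

```text
t: 15.78
eef_pos: [0.5518, 0.129, 0.027]
tool_rot: [-0.0, 1.0, 0.01, 0.0]
contact_force: [-0.9, -0.4, 0.2]
gripper_width: -0.001
grasp_force: 0.0
```

```bash
python3 -c "
from h import *
plan((BO,31,21.5,23))"
```

```text
t=15.8 tilt=0.05 w=-0.1 gf=0.0 F=[-0.9 -0.4  0.2] case=[  4.9 266.7] board=[33.7 -5. ] z=27.0
rz -0.0 xyz [-0.14 -1.32  0.2 ]
```

jog_arm:
  moves: [-0.14,0,0.15,0,0,0,0,0,-0.2,0,0,0,0,0,0,-0.2,0,0,0,0,0,0,-0.2,0,0,0,0,0,0,-0.2,0,0,0,0,0,0,-0.2,0,0,0,0,0,0,-0.2,0,0,0,0,0,0,0,0,0,0,0,0]

```text
t: 16.45
eef_pos: [0.5482, 0.1542, 0.0236]
tool_rot: [-0.0, 1.0, 0.011, 0.0]
contact_force: [-0.4, 0.6, -0.3]
gripper_width: 0.0
grasp_force: 0.0
```

jog_arm:
  moves: [0,-0.05,0,0,0,0,0,0,-0.03,0,0,0,0,0,0,-0.03,0,0,0,0,0,0,-0.03,0,0,0,0,0,0,-0.03,0,0,0,0,0,0,-0.02,0,0,0,0,0,0,0,0,0,0,0,0,0,0,0,0,0,0,0]

```text
t: 17.12
eef_pos: [0.548, 0.1564, 0.0235]
tool_rot: [0.0, 1.0, 0.01, -0.0]
contact_force: [0.9, -0.3, -0.4]
gripper_width: 0.002
grasp_force: 0.0
```

```bash
python3 -c "
from h import *
plan((BO,31,21.5,23))"
```

```text
t=17.1 tilt=0.00 w=0.2 gf=0.0 F=[ 0.9 -0.3 -0.4] case=[-2.000e-01  2.939e+02] board=[30.5 22.5] z=23.5
rz -0.01 xyz [0.03 0.05 0.02]
```

jog_arm:
  moves: [0,-0.05,0,0,0,0,0,0,-0.05,0,0,0,0,0,0,-0.05,0,0,0,0,0,0,-0.05,0,0,0,0,0,0,0,0,0,0,0,0,0,0,0,0,0,0,0,0,0,0,0,0,0,0,0,0,0,0,0,0,0]

```text
t: 17.78
eef_pos: [0.548, 0.1591, 0.0234]
tool_rot: [0.001, 1.0, 0.009, -0.0]
contact_force: [0.0, -5.5, 2.1]
gripper_width: 0.001
grasp_force: 2.7
```

```bash
python3 -c "
from h import *
plan((BO,31,21.5,23))
c=read_camera('wrist');cv2.imwrite('pics/w5.png',c['color'])"
```

```text
t=17.8 tilt=0.09 w=0.1 gf=2.7 F=[ 0.  -5.5  2.1] case=[ -0.4 296.6] board=[30.5 25.2] z=23.4
rz -0.02 xyz [0.02 0.19 0.02]
```

View pics/w5.png

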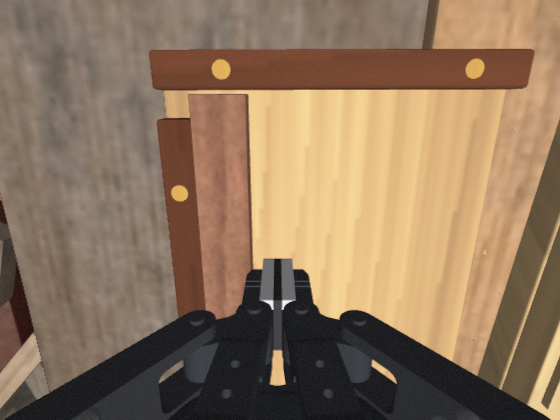

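Strip 1 is tight against the fence: the push met 5.5 N, and the picture shows it along the fence (px 190–250). A small gap remains at the end stop (row 94 against 88), which I'll press out at the end. Next is strip b.

jog_arm:
  moves: [0,0.1,0,0,0,0,0,0,0.1,-0.8,0,0,0,0,0,0,-0.9,0,0,0,0,0,0,-0.9,0,0,0,0.1,0,0,-0.9,0,0,0,0.38,0,0,0,0,0,0.97,0.38,0,0.8,0,0,0,0,0.38,0,0.9,0,0,0,0,0.38]

```text
t: 18.5
eef_pos: [0.5466, 0.1253, 0.0942]
tool_rot: [-0.001, 1.0, -0.022, 0.001]
contact_force: [-0.7, -0.7, 0.4]
gripper_width: 0.383
grasp_force: 0.0
```

jog_arm:
  moves: [0,0.98,0,0,0,0,0.38,0,0.98,0,0,0,0,0.38,0,0.98,0,0,0,0,0.38,0,0.98,0,0,0,0,0.38,0,0.98,0,0,0,0,0.38,0,0.98,0,0,0,0,0.38,0,0.98,0,0,0,0,0.38,0,0.98,0,0,0,0,0.38]

```text
t: 19.17
eef_pos: [0.5391, -0.0338, 0.0936]
tool_rot: [-0.001, 1.0, -0.023, 0.0]
contact_force: [-0.0, -0.2, -0.6]
gripper_width: 0.384
grasp_force: 0.0
```

```bash
python3 -c "
from h import *
plan((CA,3.5,79,90),(CA,3.5,79,28))
d=read_camera('top');cv2.imwrite('pics/t3.png',cv2.resize(d['color'][150:280,200:420],None,fx=3.6,fy=3.6,interpolation=cv2.INTER_CUBIC))"
```

```text
t=19.2 tilt=0.09 w=32.6 gf=0.0 F=[-0.  -0.2 -0.6] case=[  0.  103.5] board=[  17.7 -167.5] z=93.6
rz 0.02 xyz [0.17 1.22 0.18]
rz -0.0 xyz [ 0.  -0.   3.1]
```

View pics/t3.png

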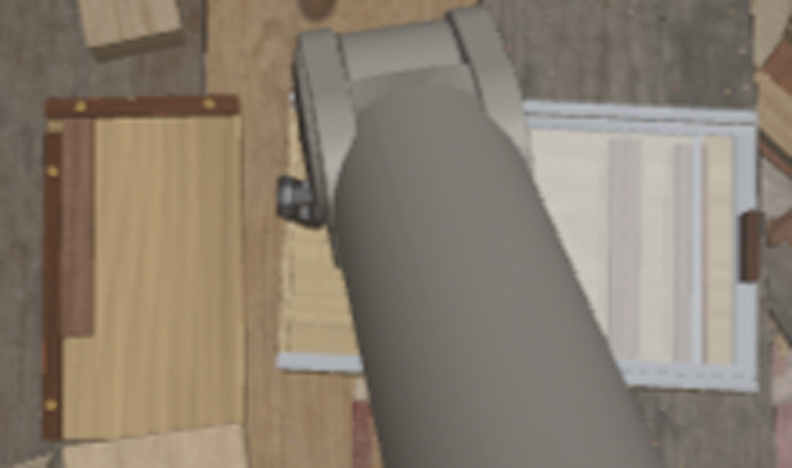

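The top view shows strip 1 in its berth with the arm over the left compartment. I'll check strip b's position from the wrist picture before going down.

```bash
cat >> h.py <<'E'
def brown(cam,F,x0,x1,y0,y1,z):
    """rectify plane z in frame F (mm box) at 1 px/mm, mask strip colour, report rects in frame mm"""
    c=read_camera(cam); xs,ys=np.arange(x0,x1),np.arange(y0,y1)
    G=np.array([[*fr(F,x/1000,y/1000),z/1000] for x in xs for y in ys]); p=proj(c,G).astype(np.float32).reshape(len(xs),len(ys),2)
    r=cv2.remap(c["color"],p[...,0],p[...,1],cv2.INTER_LINEAR); h=cv2.cvtColor(r,cv2.COLOR_BGR2HSV)
    m=((h[...,2]<150)&(h[...,2]>55)&((h[...,0]<13)|(h[...,0]>165))).astype(np.uint8)*255
    m=cv2.morphologyEx(m,cv2.MORPH_OPEN,np.ones((7,7)))
    for k in cv2.findContours(m,cv2.RETR_EXTERNAL,cv2.CHAIN_APPROX_NONE)[0]:
        if cv2.contourArea(k)>600:
            (b,a),wh,an=cv2.minAreaRect(k); bb=cv2.boundingRect(k); print(cam,"centre",round(a+x0,1),round(b+y0,1),"size",np.round(wh,1),"ang",round(an,1),"x",bb[1]+x0,bb[1]+bb[3]+x0,"y",bb[0]+y0,bb[0]+bb[2]+y0)
    return r,m
E
python3 -c "
from h import *
brown('wrist',CA,-95,95,45,160,34)
for y in (60,79,100):
  c=read_camera('wrist');u,v=proj(c,[*fr(CA,.03,y/1000),.034])[0].astype(int);print(y,u,v,cv2.cvtColor(c['color'][v:v+1,u:u+1],cv2.COLOR_BGR2HSV))"
```

```text
wrist centre 9.0 79.0 size [158.  20.] ang 90.0 x -70 89 y 69 90
60 341 184 [[[ 18  98 223]]]
79 314 185 [[[ 10 108 134]]]
100 283 185 [[[ 18  98 222]]]
```

jog_arm:
  moves: [0.25,0.6,0,0,0,0,0.38,0,0.61,0,0,0,0,0.38,0,0,0.7,0,0,0,0.38,0,0,0.7,0,0,0,0.38,0,0,0.7,0,0,0,0.38,0,0,0.7,0,0,0,0.38,0,0,0.4,0,0,0,0.38,0,0,0,0,0,0,0.38]

```text
t: 20.08
eef_pos: [0.5416, -0.0591, 0.0279]
tool_rot: [0.0, 1.0, -0.024, -0.001]
contact_force: [-0.6, 1.1, -1.1]
gripper_width: 0.381
grasp_force: 0.0
```

jog_arm:
  moves: [0,0,0,0,0,0,0.1,0,0,0,0,0,0,0.1,0,0,0,0,0,0,0.1,0,0,0,0,0,0,0.1,0,0,0,0,0,0,0.1,0,0,0,0,0,0,0.1,0,0,-0.4,0,0,0,0.1,0,0,-0.6,0,0,0,0.1]

```text
t: 20.75
eef_pos: [0.5418, -0.0585, 0.0494]
tool_rot: [-0.0, 1.0, -0.024, -0.001]
contact_force: [-0.0, -0.6, 0.1]
gripper_width: 0.237
grasp_force: 44.3
```

jog_arm:
  moves: [0,0,-0.7,0,0,0,0.1,0,0,-0.7,0,0,0,0.1,0,0,-0.7,0,0,0,0.1,0,0,-0.7,0,0,0,0.1,0,0,-0.5,0,0,0,0.1,0,0,0,0,0,0,0.1,0,0,0,0,0,0,0.1,0,0,0,0,0,0,0.1]

```text
t: 21.42
eef_pos: [0.5422, -0.0586, 0.1152]
tool_rot: [0.0, 1.0, -0.024, -0.0]
contact_force: [-0.2, 0.2, -0.1]
gripper_width: 0.242
grasp_force: 44.3
```

```bash
python3 -c "
from h import *
plan((BO,22,5,60),(BO,22,5,27))
p=pose()[0];brown('wrist',CA,-40,120,50,110,p[2]*1000+6)"
```

```text
t=21.4 tilt=0.04 w=20.5 gf=44.3 F=[-0.2  0.2 -0.1] case=[ 4.4 78.9] board=[  20.4 -192.3] z=115.2
rz -0.98 xyz [ 0.08 -9.87  2.76]
rz -0.0 xyz [0.   0.   1.65]
wrist centre 24.0 78.5 size [128.  21.] ang 90.0 x -40 89 y 68 90
```

jog_arm:
  moves: [0,0,0,0,0,-0.98,0.1,0.08,-0.98,0,0,0,0,0.1,0,-0.98,0,0,0,0,0.1,0,-0.98,0,0,0,0,0.1,0,-0.98,0,0,0,0,0.1,0,-0.98,0,0,0,0,0.1,0,-0.98,0,0,0,0,0.1,0,-0.98,0,0,0,0,0.1]

```text
t: 22.13
eef_pos: [0.5407, 0.0795, 0.1145]
tool_rot: [0.0, 1.0, 0.01, -0.001]
contact_force: [0.7, -0.0, 0.2]
gripper_width: 0.235
grasp_force: 44.3
```

jog_arm:
  moves: [0,-0.98,0,0,0,0,0.1,0,-0.98,0,0,0,0,0.1,0,-0.98,0,0,0,0,0.1,0,0,0.7,0,0,0,0.1,0,0,0.7,0,0,0,0.1,0,0,0.7,0,0,0,0.1,0,0,0.7,0,0,0,0.1,0,0,0,0,0,0,0.1]

```text
t: 22.8
eef_pos: [0.5378, 0.1367, 0.0562]
tool_rot: [0.001, 1.0, 0.01, -0.003]
contact_force: [-0.8, -0.1, -0.9]
gripper_width: 0.232
grasp_force: 44.3
```

jog_arm:
  moves: [0,-0.02,0.5,0,0,0,0.1,0,0,0.5,0,0,0,0.1,0,0,0.3,0,0,0,0.1,0,0,0.1,0,0,0,0.1,0,0,0,0,0,0,0.1,0,0,0,0,0,0,0.1,0,0,0,0,0,0,0.1,0,0,0,0,0,0,0.1]

```text
t: 23.47
eef_pos: [0.5407, 0.138, 0.032]
tool_rot: [-0.0, 1.0, 0.01, 0.0]
contact_force: [-0.5, -0.6, -1.0]
gripper_width: 0.239
grasp_force: 44.3
```

```bash
python3 -c "
from h import *
plan((BO,22,5,26.5))
brown('wrist',BO,-40,108,-25,57,34)"
```

```text
t=23.5 tilt=0.06 w=20.3 gf=44.3 F=[-0.5 -0.6 -1. ] case=[ -6.7 275.2] board=[22.8  4.2] z=32.0
rz 0.0 xyz [-0.04 -0.04  0.28]
```

jog_arm:
  moves: [0,0,0.15,0,0,0,0.1,0,0,0.1,0,0,0,0.1,0,0,0.04,0,0,0,0.1,0.1,0,0,0,0,0,0.1,0.1,0,0,0,0,0,0.1,0.05,0,0,0,0,0,0.1,0.05,0,0,0,0,0,0.1,0,0,0,0,0,0,0.1]

```text
t: 24.18
eef_pos: [0.5423, 0.1381, 0.0274]
tool_rot: [0.001, 1.0, 0.011, -0.003]
contact_force: [-17.2, -1.5, 30.7]
gripper_width: 0.233
grasp_force: 47.8
```

jog_arm:
  moves: [0.05,0,0,0,0,0,0.1,0.03,0,0,0,0,0,0.1,0.02,0,0,0,0,0,0.1,0.02,0,0,0,0,0,0.1,0.02,0,0,0,0,0,0.1,0,0,0,0,0,0,0.1,0,0,0,0,0,0,0.1,0,0,0,0,0,0,0.1]

```text
t: 24.85
eef_pos: [0.5454, 0.1385, 0.0274]
tool_rot: [0.001, 1.0, 0.011, -0.003]
contact_force: [-16.3, -0.5, 30.9]
gripper_width: 0.234
grasp_force: 47.8
```

```bash
python3 -c "
from h import *
plan()
c=read_camera('wrist');cv2.imwrite('pics/w6.png',c['color'])"
```

```text
t=24.9 tilt=0.37 w=19.9 gf=47.8 F=[-16.3  -0.5  30.9] case=[ -1.9 275.9] board=[27.5  4.7] z=27.4
```

Pressing too hard on the board (31 N down), so I'll ease up 1.4 mm and then push forward.

jog_arm:
  moves: [0,0,-0.08,0,0,0,0.1,0,0,0,0,0,0,0.1,0.03,0,0,0,0,0,0.1,0.03,0,0,0,0,0,0.1,0.03,0,0,0,0,0,0.1,0.03,0,0,0,0,0,0.1,0,0,0,0,0,0,0.1,0,0,0,0,0,0,0.1]

```text
t: 25.57
eef_pos: [0.5491, 0.1382, 0.0275]
tool_rot: [0.001, 1.0, 0.01, -0.002]
contact_force: [-10.1, -0.5, 15.1]
gripper_width: 0.236
grasp_force: 46.1
```

```bash
python3 -c "
from h import *
plan()
c=read_camera('wrist');cv2.imwrite('pics/w6.png',c['color'])"
```

```text
t=25.6 tilt=0.27 w=20.1 gf=46.1 F=[-10.1  -0.5  15.1] case=[  1.7 275.8] board=[31.2  4.3] z=27.5
```

View pics/w6.png

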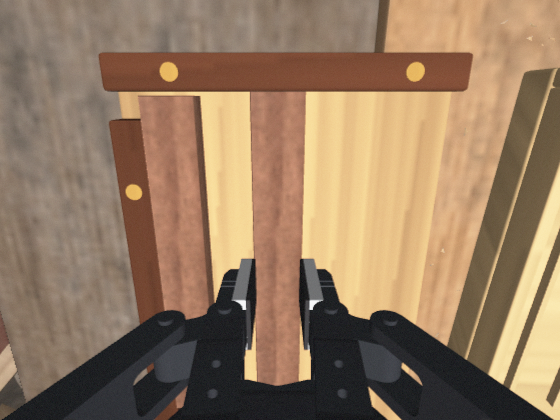

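Strip 2's end meets the stop (row 92) and strip 1 is about 2 mm short. I'll release and push strip 2 sideways.

jog_arm:
  moves: [0,0,0,0,0,0,0.32,0,0,0,0,0,0,0.32,0,0,0,0,0,0,0.32,0,0,-0.8,0,0,0,0.32,0,0,-0.8,0,0,0,0.0,0,0.7,0,0,0,0,0.0,0,0.7,0,0,0,0,0,0,0,0,0,0,0,0]

```text
t: 26.28
eef_pos: [0.552, 0.1048, 0.0585]
tool_rot: [0.002, 1.0, 0.008, -0.001]
contact_force: [-0.2, -0.8, -0.7]
gripper_width: 0.0
grasp_force: 0.0
```

jog_arm:
  moves: [0,0,0,0,0,0,0,0,0,0.8,0,0,0,0,0,0,0.6,0,0,0,0,0,0,0.2,0,0,0,0,0,0,0,0,0,0,0,0,0,0,0,0,0,0,0,0,0,0,0,0,0,0,0,0,0,0,0,0]

```text
t: 26.95
eef_pos: [0.5525, 0.1103, 0.0278]
tool_rot: [-0.0, 1.0, 0.01, 0.0]
contact_force: [-0.1, -0.3, 0.3]
gripper_width: 0.002
grasp_force: 0.0
```

```bash
python3 -c "
from h import *
plan((BO,31,3.2,23.5))"
```

```text
t=26.9 tilt=0.05 w=0.2 gf=0.0 F=[-0.1 -0.3  0.3] case=[  6.4 248.1] board=[ 34.  -23.7] z=27.8
rz 0.0 xyz [-0.15 -1.34  0.21]
```

jog_arm:
  moves: [-0.15,0,0.2,0,0,0,0,0,-0.25,0,0,0,0,0,0,-0.25,0,0,0,0,0,0,-0.25,0,0,0,0,0,0,-0.2,0,0,0,0,0,0,-0.2,0,0,0,0,0,0,-0.1,0,0,0,0,0,0,0,0,0,0,0,0]

```text
t: 27.62
eef_pos: [0.5486, 0.136, 0.0234]
tool_rot: [-0.0, 1.0, 0.011, 0.0]
contact_force: [0.0, 0.1, 0.4]
gripper_width: 0.0
grasp_force: 0.0
```

jog_arm:
  moves: [0,-0.03,0,0,0,0,0,0,-0.03,0,0,0,0,0,0,-0.03,0,0,0,0,0,0,-0.03,0,0,0,0,0,0,-0.03,0,0,0,0,0,0,-0.03,0,0,0,0,0,0,0,0,0,0,0,0,0,0,0,0,0,0,0]

```text
t: 28.28
eef_pos: [0.5485, 0.137, 0.0232]
tool_rot: [0.001, 1.0, 0.01, -0.0]
contact_force: [0.7, -5.6, 1.2]
gripper_width: 0.001
grasp_force: 2.7
```

```bash
python3 -c "
from h import *
plan()"
```

```text
t=28.3 tilt=0.10 w=0.1 gf=2.7 F=[ 0.7 -5.6  1.2] case=[  1.2 274.6] board=[30.6  3.1] z=23.2
```

Tight at y=3.1 mm with 5.6 N. Next I'll shut the left door.

jog_arm:
  moves: [0,0.1,0,0,0,0,0,0,0.1,-0.8,0,0,0,0,0,0,-0.9,0,0,0,0,0,0,-0.9,0,0,0,0.1,0,0,-0.98,0,0,0,0.3,0,0,-0.8,0,0,0.97,0.3,0,0.8,0,0,0,0,0.3,0,0.9,0,0,0,0,0.3]

```text
t: 28.95
eef_pos: [0.5478, 0.1034, 0.1125]
tool_rot: [-0.001, 1.0, -0.022, 0.002]
contact_force: [-0.0, 0.2, -0.6]
gripper_width: 0.297
grasp_force: 0.0
```

jog_arm:
  moves: [0,0.98,0,0,0,0,0.3,0,0.98,0,0,0,0,0.3,0,0.98,0,0,0,0,0.3,0,0.98,0,0,0,0,0.3,0,0.98,0,0,0,0,0.3,0,0.98,0,0,0,0,0.3,0,0.98,0,0,0,0,0.3,0,0.98,0,0,0,0,0.3]

```text
t: 29.62
eef_pos: [0.5397, -0.0558, 0.1111]
tool_rot: [-0.001, 1.0, -0.023, 0.0]
contact_force: [0.2, -0.4, -0.3]
gripper_width: 0.3
grasp_force: 0.0
```

jog_arm:
  moves: [0,0.98,0,0,0,0,0.3,0,0.98,0,0,0,0,0.3,0,0.4,0,0,0,0,0.3,0,0,0,0,0,0,0.3,0,0,0,0,0,0,0.3,0,0,0,0,0,0,0.3,0,0,0,0,0,0,0.3,0,0,0,0,0,0,0.3]

```text
t: 30.28
eef_pos: [0.5375, -0.1017, 0.1109]
tool_rot: [-0.0, 1.0, -0.023, 0.0]
contact_force: [-0.7, -0.2, -0.4]
gripper_width: 0.299
grasp_force: 0.0
```

```bash
python3 -c "
from h import *
plan((CA,0,32.8,53))
brown('top',BO,-60,109,-60,56,32)"
```

```text
t=30.3 tilt=0.03 w=25.4 gf=0.0 F=[-0.7 -0.2 -0.4] case=[ 1.6 35.6] board=[  14.7 -235.3] z=110.9
rz 0.04 xyz [-0.08  0.14  2.89]
top centre 30.5 36.5 size [155.  37.] ang 90.0 x -47 109 y 18 56
```

jog_arm:
  moves: [-0.08,0.14,0.7,0,0,0,0.3,0,0,0.7,0,0,0,0.3,0,0,0.7,0,0,0,0.3,0,0,0.77,0,0,0,0.3,0,0,0,0,0,0,0.3,0,0,0,0,0,0,0.05,0,0,0,0,0,0,0.05,0,0,0,0,0,0,0.05]
  grip_force: 30

```text
t: 31.0
eef_pos: [0.5354, -0.1044, 0.0537]
tool_rot: [-0.001, 1.0, -0.023, -0.0]
contact_force: [0.0, 5.4, -6.6]
gripper_width: 0.107
grasp_force: 33.3
```

jog_arm:
  moves: [0,0,0,0,0,0,0.05,0,-0.5,0,0,0,0,0.05,0,-0.5,0,0,0,0,0.05,0,-0.5,0,0,0,0,0.05,0,-0.5,0,0,0,0,0.05,0,-0.5,0,0,0,0,0.05,0,-0.5,0,0,0,0,0.05,0,-0.5,0,0,0,0,0.05]

```text
t: 31.67
eef_pos: [0.5389, -0.0348, 0.0536]
tool_rot: [0.0, 1.0, -0.024, 0.0]
contact_force: [-0.3, -2.1, -4.6]
gripper_width: 0.109
grasp_force: 33.6
```

jog_arm:
  moves: [0,-0.5,0,0,0,0,0.05,0,-0.5,0,0,0,0,0.05,0,-0.5,0,0,0,0,0.05,0,-0.5,0,0,0,0,0.05,0,-0.5,0,0,0,0,0.05,0,-0.25,0,0,0,0,0.05,0,-0.1,0,0,0,0,0.05,0,0,0,0,0,0,0.05]

```text
t: 32.33
eef_pos: [0.5418, 0.0219, 0.0536]
tool_rot: [-0.0, 1.0, -0.023, 0.0]
contact_force: [-0.7, 1.0, -4.4]
gripper_width: 0.106
grasp_force: 33.7
```

```bash
python3 -c "
from h import *
plan()"
```

```text
t=32.3 tilt=0.04 w=9.0 gf=33.7 F=[-0.7  1.  -4.4] case=[1.000e-01 1.593e+02] board=[  21.6 -111.9] z=53.6
```

Push on slowly to confirm the stop.

jog_arm:
  moves: [0,-0.03,0,0,0,0,0.05,0,-0.03,0,0,0,0,0.05,0,-0.03,0,0,0,0,0.05,0,-0.02,0,0,0,0,0.05,0,0,0,0,0,0,0.05,0,0,0,0,0,0,0.05,0,0,0,0,0,0,0.05,0,0,0,0,0,0,0.05]

```text
t: 33.0
eef_pos: [0.5418, 0.0226, 0.0536]
tool_rot: [0.0, 1.0, -0.024, 0.0]
contact_force: [-0.1, -3.0, -2.0]
gripper_width: 0.104
grasp_force: 33.9
```

```bash
python3 -c "
from h import *
plan()"
```

```text
t=33.0 tilt=0.03 w=8.8 gf=33.9 F=[-0.1 -3.  -2. ] case=[  0. 160.] board=[  21.6 -111.1] z=53.6
```

jog_arm:
  moves: [0,0,0,0,0,0,0.3,0,0,0,0,0,0,0.3,0,0,0,0,0,0,0.3,0,0,-0.95,0,0,0,0.3,0,0,-0.95,0,0,0,0.3,0,0,-0.95,0,0,0,0.4,0,0.8,-0.6,0,0,0,0.4,0,0.98,0,0,0,0,0.4]

```text
t: 33.67
eef_pos: [0.5422, -0.0102, 0.1256]
tool_rot: [-0.001, 1.0, -0.022, 0.003]
contact_force: [0.4, -0.1, 0.4]
gripper_width: 0.399
grasp_force: 0.0
```

jog_arm:
  moves: [0,0.98,0,0,0,0,0.4,0,0.98,0,0,0,0,0.4,0,0.98,0,0,0,0,0.4,0,0.98,0,0,0,0,0.4,0,0.98,0,0,0,0,0.4,0,0.98,0,0,0,0,0.4,0,0.98,0,0,0,0,0.4,0,0.98,0,0,0,0,0.4]

```text
t: 34.33
eef_pos: [0.5328, -0.1695, 0.1227]
tool_rot: [-0.0, 1.0, -0.023, 0.0]
contact_force: [-0.6, -0.4, 0.3]
gripper_width: 0.397
grasp_force: 0.0
```

jog_arm:
  moves: [0,0.98,0,0,0,0,0.4,0,0.98,0,0,0,0,0.4,0,0.98,0,0,0,0,0.4,0,0.98,0,0,0,0,0.4,0,0.98,0,0,0,0,0.4,0,0.98,0,0,0,0,0.4,0,0.4,0.7,0,0,0,0.4,0,0,0,0,0,0,0.4]

```text
t: 35.0
eef_pos: [0.5249, -0.296, 0.1062]
tool_rot: [-0.0, 1.0, -0.025, -0.001]
contact_force: [-0.3, -0.6, -1.0]
gripper_width: 0.402
grasp_force: 0.0
```

```bash
python3 -c "
from h import *
plan((CA,0,-160,57.5))"
```

```text
t=35.0 tilt=0.15 w=34.2 gf=0.0 F=[-0.3 -0.6 -1. ] case=[  -1.5 -159. ] board=[  -1.7 -429.3] z=106.2
rz -0.03 xyz [0.08 0.05 2.43]
```

jog_arm:
  moves: [0.08,0.05,0.7,0,0,0,0.4,0,0,0.7,0,0,0,0.4,0,0,0.7,0,0,0,0.4,0,0,0.3,0,0,0,0.4,0,0,0,0,0,0,0.3,0,0,0,0,0,0,0.05,0,0,0,0,0,0,0.05,0,0,0,0,0,0,0.05]

```text
t: 35.67
eef_pos: [0.5285, -0.295, 0.0607]
tool_rot: [-0.0, 1.0, -0.024, 0.0]
contact_force: [0.8, 1.4, -4.8]
gripper_width: 0.106
grasp_force: 33.0
```

jog_arm:
  moves: [0,0,0,0,0,0,0.05,0,-0.5,0,0,0,0,0.05,0,-0.5,0,0,0,0,0.05,0,-0.5,0,0,0,0,0.05,0,-0.5,0,0,0,0,0.05,0,-0.5,0,0,0,0,0.05,0,-0.5,0,0,0,0,0.05,0,-0.5,0,0,0,0,0.05]

```text
t: 36.33
eef_pos: [0.532, -0.2243, 0.0607]
tool_rot: [0.0, 1.0, -0.023, 0.0]
contact_force: [3.6, -1.0, -7.4]
gripper_width: 0.108
grasp_force: 32.7
```

jog_arm:
  moves: [0,-0.5,0,0,0,0,0.05,0,-0.5,0,0,0,0,0.05,0,-0.5,0,0,0,0,0.05,0,-0.5,0,0,0,0,0.05,0,-0.5,0,0,0,0,0.05,0,-0.3,0,0,0,0,0.05,0,-0.05,0,0,0,0,0.05,0,0,0,0,0,0,0.05]

```text
t: 37.0
eef_pos: [0.5347, -0.1702, 0.0607]
tool_rot: [0.001, 1.0, -0.024, 0.001]
contact_force: [5.7, -6.8, -10.0]
gripper_width: 0.105
grasp_force: 32.5
```

```bash
python3 -c "
from h import *
plan()
c=read_camera('wrist');cv2.imwrite('pics/w7.png',c['color'])
brown('wrist',CA,-95,95,-160,-45,34)"
```

```text
t=37.0 tilt=0.18 w=9.0 gf=32.5 F=[  5.7  -6.8 -10. ] case=[  2.2 -32.9] board=[  10.6 -303.8] z=60.7
wrist centre 22.0 -78.5 size [122.  21.] ang 90.0 x -39 84 y -89 -67
wrist centre 10.0 -126.5 size [142.  21.] ang 90.0 x -61 82 y -137 -115
```

View pics/w7.png

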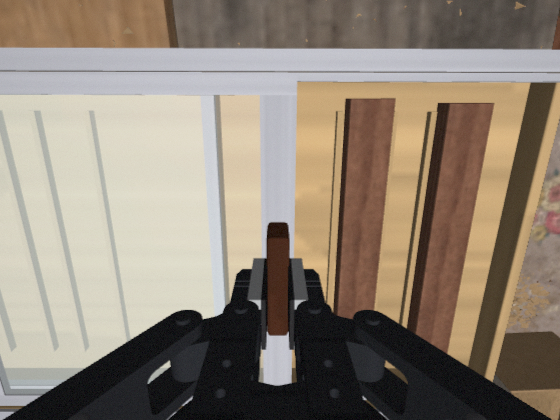

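The door is fully open, with strips c (px ~370) and d (px ~460) in their lanes. I'll go for d.

jog_arm:
  moves: [0,0,0,0,0,0,0.3,0,0,0,0,0,0,0.3,0,0,0,0,0,0,0.3,0,0,-0.95,0,0,0,0.3,0,0,-0.95,0,0,0,0.38,0,0,-0.6,0,0,0,0.38,-0.2,0.95,0,0,0,0,0.38,0,0.95,0,0,0,0,0.38]

```text
t: 37.77
eef_pos: [0.5287, -0.2053, 0.1119]
tool_rot: [-0.0, 1.0, -0.022, 0.001]
contact_force: [-0.2, -0.6, -0.3]
gripper_width: 0.379
grasp_force: 0.0
```

jog_arm:
  moves: [0,0.95,0,0,0,0,0.38,0,0.95,0,0,0,0,0.38,0,0.9,0,0,0,0,0.38,0,0,0.4,0,0,0,0.38,0,0,0,0,0,0,0.38,0,0,0,0,0,0,0.38,0,0,0,0,0,0,0.38,0,0,0,0,0,0,0.38]

```text
t: 38.43
eef_pos: [0.5261, -0.261, 0.1027]
tool_rot: [-0.0, 1.0, -0.023, 0.0]
contact_force: [0.4, 0.3, -0.2]
gripper_width: 0.378
grasp_force: 0.0
```

```bash
python3 -c "
from h import *
plan((CA,-2,-127,28))
brown('wrist',CA,-95,95,-160,-45,34)"
```

```text
t=38.4 tilt=0.03 w=32.1 gf=0.0 F=[ 0.4  0.3 -0.2] case=[  -2. -124.] board=[ 2.000e-01 -3.944e+02] z=102.7
rz 0.04 xyz [0.   0.15 3.73]
```

```bash
sed -i 's/<150)&(h\[...,2\]>55)&((h\[...,0\]<13)/<185)\&(h[...,2]>40)\&((h[...,0]<14)/' h.py; python3 -c "
from h import *
r,m=brown('wrist',CA,-95,95,-160,-45,34)
h=cv2.cvtColor(r,cv2.COLOR_BGR2HSV)
print(h[135,[20,33,45,70,81,95]])"
```

```text
wrist centre 20.0 -80.0 size [ 22. 126.] ang 0.0 x -43 84 y -91 -68
wrist centre 2.0 -127.5 size [158.  21.] ang 90.0 x -77 82 y -138 -116
[[ 19  96 222]
 [ 10 116 138]
 [ 17  99 200]
 [ 10 113 117]
 [  9 116 132]
 [ 19  92 232]]
```

jog_arm:
  moves: [0,0.15,0.7,0,0,0,0.38,0,0,0.7,0,0,0,0.38,0,0,0.7,0,0,0,0.38,0,0,0.7,0,0,0,0.38,0,0,0.7,0,0,0,0.38,0,0,0.22,0,0,0,0.38,0,0,0,0,0,0,0.38,0,0,0,0,0,0,0.2]
  grip_force: 45

```text
t: 39.2
eef_pos: [0.5259, -0.2652, 0.0285]
tool_rot: [0.0, 1.0, -0.024, 0.0]
contact_force: [-1.1, 0.1, 2.0]
gripper_width: 0.251
grasp_force: 4.7
```

jog_arm:
  moves: [0,0,0,0,0,0,0.1,0,0,0,0,0,0,0.1,0,0,0,0,0,0,0.1,0,0,0,0,0,0,0.1,0,0,0,0,0,0,0.1,0,0,-0.4,0,0,0,0.1,0,0,-0.6,0,0,0,0.1,0,0,-0.6,0,0,0,0.1]

```text
t: 39.87
eef_pos: [0.5254, -0.2655, 0.0611]
tool_rot: [0.0, 1.0, -0.024, -0.0]
contact_force: [1.0, 0.3, -0.0]
gripper_width: 0.238
grasp_force: 44.9
```

jog_arm:
  moves: [0,0,-0.8,0,0,0,0.1,0,0,-0.8,0,0,0,0.1,0,0,-0.8,0,0,0,0.1,0,0,-0.8,0,0,0,0.1,0,0,-0.4,0,0,0,0.1,0,0,0,0,0,0,0.1,0,0,0,0,0,0,0.1,0,0,0,0,0,0,0.1]

```text
t: 40.53
eef_pos: [0.525, -0.2652, 0.1315]
tool_rot: [-0.0, 1.0, -0.024, -0.001]
contact_force: [-0.1, 0.1, -0.3]
gripper_width: 0.231
grasp_force: 44.9
```

```bash
python3 -c "
from h import *
plan((BO,25,-18,60),(BO,25,-18,27))"
```

```text
t=40.5 tilt=0.06 w=19.7 gf=44.9 F=[-0.1  0.1 -0.3] case=[  -2.9 -128.3] board=[  -1.  -398.6] z=131.5
rz -0.97 xyz [  1.3  -19.03   3.58]
rz -0.0 xyz [0.   0.   1.65]
```

jog_arm:
  moves: [0,0,0,0,0,-0.97,0.1,0.1,-0.95,0,0,0,0,0.1,0.1,-0.95,0,0,0,0,0.1,0.1,-0.95,0,0,0,0,0.1,0.1,-0.95,0,0,0,0,0.1,0.1,-0.95,0,0,0,0,0.1,0.1,-0.95,0,0,0,0,0.1,0.1,-0.95,0,0,0,0,0.1]

```text
t: 41.2
eef_pos: [0.5361, -0.1311, 0.1309]
tool_rot: [-0.0, 1.0, 0.01, -0.001]
contact_force: [-0.1, 0.8, -0.5]
gripper_width: 0.236
grasp_force: 44.9
```

jog_arm:
  moves: [0.1,-0.95,0,0,0,0,0.1,0.1,-0.95,0,0,0,0,0.1,0.1,-0.95,0,0,0,0,0.1,0.1,-0.95,0,0,0,0,0.1,0.1,-0.95,0,0,0,0,0.1,0.1,-0.95,0,0,0,0,0.1,0,-0.95,0,0,0,0,0.1,0,-0.95,0,0,0,0,0.1]

```text
t: 41.87
eef_pos: [0.545, 0.021, 0.1309]
tool_rot: [0.0, 1.0, 0.01, -0.001]
contact_force: [0.1, 0.3, 0.4]
gripper_width: 0.235
grasp_force: 44.9
```

jog_arm:
  moves: [0,-0.95,0,0,0,0,0.1,0,-0.95,0,0,0,0,0.1,0,-0.95,0,0,0,0,0.1,0,-0.95,0,0,0,0,0.1,0,-0.95,0.5,0,0,0,0.1,0,0,0.9,0,0,0,0.1,0,0,0.9,0,0,0,0.1,0,0,0,0,0,0,0.1]

```text
t: 42.53
eef_pos: [0.5408, 0.1147, 0.0821]
tool_rot: [0.001, 1.0, 0.011, -0.004]
contact_force: [-0.4, -0.6, -1.1]
gripper_width: 0.238
grasp_force: 44.9
```

```bash
python3 -c "
from h import *
plan((BO,25,-18,60),(BO,25,-18,28.5))"
```

```text
t=42.5 tilt=0.43 w=20.2 gf=44.9 F=[-0.4 -0.6 -1.1] case=[ -5.5 251.9] board=[ 22.4 -19.1] z=82.1
rz 0.02 xyz [ 0.13 -0.05  1.11]
rz -0.0 xyz [0.   0.   1.58]
```

jog_arm:
  moves: [0,0,0.8,0,0,0,0.1,0,0,0.8,0,0,0,0.1,0,0,0.6,0,0,0,0.1,0,0,0.25,0,0,0,0.1,0,0,0,0,0,0,0.1,0,0,0,0,0,0,0.1,0,0,0,0,0,0,0.1,0,0,0,0,0,0,0.1]

```text
t: 43.2
eef_pos: [0.5445, 0.1152, 0.038]
tool_rot: [-0.0, 1.0, 0.01, 0.001]
contact_force: [0.9, 0.1, -0.9]
gripper_width: 0.237
grasp_force: 44.9
```

```bash
python3 -c "
from h import *
plan((BO,25,-18,27))"
```

```text
t=43.2 tilt=0.09 w=20.1 gf=44.9 F=[ 0.9  0.1 -0.9] case=[ -1.7 252.7] board=[ 26.1 -18.6] z=38.0
rz 0.0 xyz [-0.06 -0.03  0.55]
```

jog_arm:
  moves: [0,0,0.25,0,0,0,0.1,0,0,0.17,0,0,0,0.1,0,0,0.1,0,0,0,0.1,0.05,0,0,0,0,0,0.1,0.05,0,0,0,0,0,0.1,0.05,0,0,0,0,0,0.1,0.05,0,0,0,0,0,0.1,0,0,0,0,0,0,0.1]

```text
t: 43.87
eef_pos: [0.5482, 0.1152, 0.0267]
tool_rot: [-0.0, 1.0, 0.01, 0.0]
contact_force: [-0.1, -0.2, 0.7]
gripper_width: 0.236
grasp_force: 45.1
```

jog_arm:
  moves: [0.05,0,0,0,0,0,0.1,0.03,0,0,0,0,0,0.1,0.03,0,0,0,0,0,0.1,0.02,0,0,0,0,0,0.1,0.02,0,0,0,0,0,0.1,0,0,0,0,0,0,0.1,0,0,0,0,0,0,0.1,0,0,0,0,0,0,0.1]

```text
t: 44.53
eef_pos: [0.5498, 0.1152, 0.0266]
tool_rot: [0.0, 1.0, 0.01, -0.001]
contact_force: [-5.6, -0.4, 5.8]
gripper_width: 0.235
grasp_force: 45.6
```

```bash
python3 -c "
from h import *
plan()"
```

```text
t=44.5 tilt=0.11 w=20.0 gf=45.6 F=[-5.6 -0.4  5.8] case=[  3.5 252.9] board=[ 31.4 -18.7] z=26.6
```

Contact at 31.4 mm. I'll release and push sideways: the tool starts at y ≈ -47 and should finish near y ≈ -19.

jog_arm:
  moves: [0,0,0,0,0,0,0.32,0,0,0,0,0,0,0.32,0,0,0,0,0,0,0.32,0,0,-0.8,0,0,0,0.32,0,0,-0.8,0,0,0,0.0,0,0.7,0,0,0,0,0.0,0,0.7,0,0,0,0,0,0,0,0,0,0,0,0]

```text
t: 45.2
eef_pos: [0.5513, 0.0821, 0.058]
tool_rot: [0.001, 1.0, 0.008, -0.0]
contact_force: [0.0, -1.0, 0.2]
gripper_width: 0.002
grasp_force: 0.0
```

jog_arm:
  moves: [0,0,0,0,0,0,0,0,0,0.8,0,0,0,0,0,0,0.6,0,0,0,0,0,0,0.2,0,0,0,0,0,0,0,0,0,0,0,0,0,0,0,0,0,0,0,0,0,0,0,0,0,0,0,0,0,0,0,0]

```text
t: 45.87
eef_pos: [0.5518, 0.0875, 0.0272]
tool_rot: [-0.0, 1.0, 0.01, 0.0]
contact_force: [0.2, -0.4, 0.3]
gripper_width: 0.0
grasp_force: 0.0
```

```bash
python3 -c "
from h import *
plan((BO,31,-18.9,23.5))"
```

```text
t=45.9 tilt=0.05 w=0.0 gf=0.0 F=[ 0.2 -0.4  0.3] case=[  6.9 225.3] board=[ 32.9 -46.5] z=27.2
rz 0.01 xyz [-0.1  -1.38  0.18]
```

jog_arm:
  moves: [-0.1,0,0.17,0,0,0,0,0,-0.25,0,0,0,0,0,0,-0.25,0,0,0,0,0,0,-0.25,0,0,0,0,0,0,-0.25,0,0,0,0,0,0,-0.2,0,0,0,0,0,0,-0.1,0,0,0,0,0,0,0,0,0,0,0,0]

```text
t: 46.53
eef_pos: [0.549, 0.1142, 0.0234]
tool_rot: [-0.0, 1.0, 0.011, 0.0]
contact_force: [-0.2, -0.2, 0.3]
gripper_width: 0.001
grasp_force: 0.0
```

jog_arm:
  moves: [0,-0.03,0,0,0,0,0,0,-0.03,0,0,0,0,0,0,-0.03,0,0,0,0,0,0,-0.03,0,0,0,0,0,0,-0.03,0,0,0,0,0,0,-0.02,0,0,0,0,0,0,0,0,0,0,0,0,0,0,0,0,0,0,0]

```text
t: 47.2
eef_pos: [0.5489, 0.115, 0.0232]
tool_rot: [0.001, 1.0, 0.01, -0.0]
contact_force: [-0.0, -5.2, 0.6]
gripper_width: -0.003
grasp_force: 2.4
```

```bash
python3 -c "
from h import *
plan((CA,0,-79,100))
c=read_camera('wrist');cv2.imwrite('pics/w8.png',c['color'])"
```

```text
t=47.2 tilt=0.10 w=-0.3 gf=2.4 F=[-0.  -5.2  0.6] case=[  2.6 252.6] board=[ 30.5 -18.9] z=23.2
rz 0.96 xyz [-0.13 16.58 -3.84]
```

View pics/w8.png

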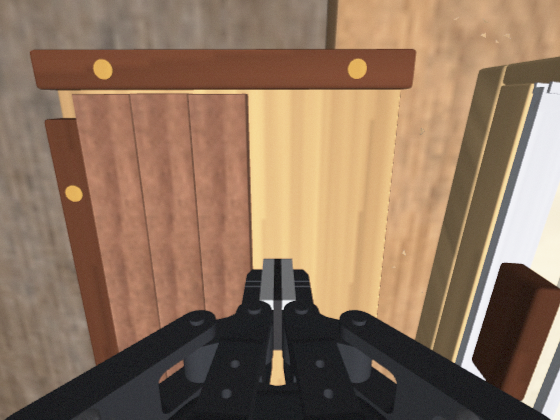

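Three strips are tight side by side (px 75–248), with their ends level about 1–2 mm from the stop. Strip c next.

jog_arm:
  moves: [0,0.1,0,0,0,0,0,0,0.1,-0.8,0,0,0,0,0,0,-0.95,0,0,0,0,0,0,-0.95,0,0,0,0.1,0,0,-0.95,0,0,0,0.38,0,0,-0.95,0,0,0.97,0.38,0,0.9,0,0,0,0,0.38,0,0.98,0,0,0,0,0.38]

```text
t: 47.92
eef_pos: [0.5482, 0.0775, 0.117]
tool_rot: [-0.001, 1.0, -0.022, 0.002]
contact_force: [-0.1, 0.0, -0.4]
gripper_width: 0.381
grasp_force: 0.0
```

jog_arm:
  moves: [0,0.98,0,0,0,0,0.38,0,0.98,0,0,0,0,0.38,0,0.98,0,0,0,0,0.38,0,0.98,0,0,0,0,0.38,0,0.98,0,0,0,0,0.38,0,0.98,0,0,0,0,0.38,0,0.98,0,0,0,0,0.38,0,0.98,0,0,0,0,0.38]

```text
t: 48.58
eef_pos: [0.5399, -0.0816, 0.1154]
tool_rot: [-0.0, 1.0, -0.023, 0.0]
contact_force: [-0.1, 0.4, 0.4]
gripper_width: 0.378
grasp_force: 0.0
```

jog_arm:
  moves: [0,0.98,0,0,0,0,0.38,0,0.98,0,0,0,0,0.38,0,0.98,0,0,0,0,0.38,0,0.98,0,0,0,0,0.38,0,0.98,0,0,0,0,0.38,0,0.98,0,0,0,0,0.38,0,0.6,0,0,0,0,0.38,0,0,0,0,0,0,0.38]

```text
t: 49.25
eef_pos: [0.5332, -0.2139, 0.1153]
tool_rot: [0.001, 1.0, -0.026, 0.0]
contact_force: [0.0, -0.7, -0.7]
gripper_width: 0.383
grasp_force: 0.0
```

```bash
python3 -c "
from h import *
plan((CA,0,-79,28))
brown('wrist',CA,-95,95,-160,-45,34)"
```

```text
t=49.2 tilt=0.06 w=32.5 gf=0.0 F=[ 0.  -0.7 -0.7] case=[  2.8 -76.6] board=[   8.3 -347.4] z=115.3
rz -0.04 xyz [-0.14  0.12  4.37]
wrist centre 10.0 -77.5 size [158.  21.] ang 90.0 x -69 90 y -88 -66
```

jog_arm:
  moves: [0.05,0.05,0.7,0,0,0,0.38,0,0,0.7,0,0,0,0.38,0,0,0.7,0,0,0,0.38,0,0,0.5,0,0,0,0.38,0,0,0,0,0,0,0.38,0,0,0,0,0,0,0.38,0,0,0,0,0,0,0.38,0,0,0,0,0,0,0.38]

```text
t: 49.97
eef_pos: [0.5353, -0.2119, 0.0642]
tool_rot: [0.0, 1.0, -0.024, 0.001]
contact_force: [-0.3, -0.4, -0.4]
gripper_width: 0.378
grasp_force: 0.0
```

```bash
python3 -c "
from h import *
plan((CA,3,-79,28))
brown('wrist',CA,-95,95,-160,-45,34)"
```

```text
t=50.0 tilt=0.09 w=32.1 gf=0.0 F=[-0.3 -0.4 -0.4] case=[  4.8 -74.6] board=[  10.3 -345.5] z=64.2
rz 0.02 xyz [-0.09  0.22  1.81]
wrist centre 10.0 -77.5 size [158.  21.] ang 90.0 x -69 90 y -88 -66
```

jog_arm:
  moves: [0,0.2,0.6,0,0,0,0.38,0,0,0.6,0,0,0,0.38,0,0,0.5,0,0,0,0.38,0,0,0.1,0,0,0,0.38,0,0,0,0,0,0,0.38,0,0,0,0,0,0,0.2,0,0,0,0,0,0,0.1,0,0,0,0,0,0,0.1]

```text
t: 50.68
eef_pos: [0.5346, -0.2163, 0.0275]
tool_rot: [0.0, 1.0, -0.024, 0.0]
contact_force: [-2.3, 0.9, 12.1]
gripper_width: 0.241
grasp_force: 43.8
```

jog_arm:
  moves: [0,0,0,0,0,0,0.1,0,0,0,0,0,0,0.1,0,0,0,0,0,0,0.1,0,0,0,0,0,0,0.1,0,0,-0.4,0,0,0,0.1,0,0,-0.6,0,0,0,0.1,0,0,-0.7,0,0,0,0.1,0,0,-0.8,0,0,0,0.1]

```text
t: 51.35
eef_pos: [0.5336, -0.2159, 0.0773]
tool_rot: [-0.0, 1.0, -0.024, -0.001]
contact_force: [-0.3, -0.2, -0.6]
gripper_width: 0.24
grasp_force: 44.6
```

jog_arm:
  moves: [0,0,-0.8,0,0,0,0.1,0,0,-0.8,0,0,0,0.1,0,0,-0.8,0,0,0,0.1,0,0,-0.3,0,0,0,0.1,0,0,0,0,0,0,0.1,0,0,0,0,0,0,0.1,0,0,0,0,0,0,0.1,0,0,0,0,0,0,0.1]

```text
t: 52.02
eef_pos: [0.5336, -0.2158, 0.1302]
tool_rot: [-0.0, 1.0, -0.024, -0.001]
contact_force: [0.1, 0.4, 0.2]
gripper_width: 0.236
grasp_force: 44.6
```

```bash
python3 -c "
from h import *
plan((BO,25,-40,80),(BO,25,-40,27))"
```

```text
t=52.0 tilt=0.12 w=20.0 gf=44.6 F=[0.1 0.4 0.2] case=[  3.3 -78.6] board=[   8.6 -349.4] z=130.2
rz -0.97 xyz [  0.82 -15.47   2.51]
rz -0.0 xyz [0.   0.   2.65]
```

jog_arm:
  moves: [0,0,0,0,0,-0.97,0.1,0.1,-0.96,0,0,0,0,0.1,0.1,-0.96,0,0,0,0,0.1,0.1,-0.96,0,0,0,0,0.1,0.1,-0.96,0,0,0,0,0.1,0.1,-0.96,0,0,0,0,0.1,0.1,-0.96,0,0,0,0,0.1,0.1,-0.96,0,0,0,0,0.1]

```text
t: 52.68
eef_pos: [0.5451, -0.0805, 0.1304]
tool_rot: [-0.0, 1.0, 0.01, -0.001]
contact_force: [-0.0, -0.4, 0.1]
gripper_width: 0.233
grasp_force: 44.6
```

jog_arm:
  moves: [0,-0.96,0,0,0,0,0.1,0,-0.96,0,0,0,0,0.1,0,-0.96,0,0,0,0,0.1,0,-0.96,0,0,0,0,0.1,0,-0.96,0,0,0,0,0.1,0,-0.96,0,0,0,0,0.1,0,-0.96,0,0,0,0,0.1,0,-0.96,0,0,0,0,0.1]

```text
t: 53.35
eef_pos: [0.5419, 0.073, 0.1304]
tool_rot: [0.0, 1.0, 0.01, -0.001]
contact_force: [0.4, 1.0, -0.4]
gripper_width: 0.239
grasp_force: 44.6
```

jog_arm:
  moves: [0,-0.96,0,0,0,0,0.1,0,0,0.7,0,0,0,0.1,0,0,0.8,0,0,0,0.1,0,0,0.8,0,0,0,0.1,0,0,0.7,0,0,0,0.1,0,0,0,0,0,0,0.1,0,0,0,0,0,0,0.1,0,0,0,0,0,0,0.1]

```text
t: 54.02
eef_pos: [0.5423, 0.0914, 0.0716]
tool_rot: [-0.0, 1.0, 0.01, 0.0]
contact_force: [-0.2, -0.1, -0.4]
gripper_width: 0.237
grasp_force: 44.6
```

```bash
python3 -c "
from h import *
plan((BO,25,-40,27.5))"
```

```text
t=54.0 tilt=0.01 w=20.1 gf=44.6 F=[-0.2 -0.1 -0.4] case=[ -2.8 228.8] board=[ 23.5 -42.4] z=71.6
rz 0.0 xyz [ 0.08 -0.12  2.2 ]
```

jog_arm:
  moves: [0,-0.1,0.7,0,0,0,0.1,0,0,0.7,0,0,0,0.1,0,0,0.4,0,0,0,0.1,0,0,0.25,0,0,0,0.1,0,0,0.1,0,0,0,0.1,0,0,0,0,0,0,0.1,0,0,0,0,0,0,0.1,0,0,0,0,0,0,0.1]

```text
t: 54.68
eef_pos: [0.5426, 0.0934, 0.0289]
tool_rot: [-0.0, 1.0, 0.01, 0.001]
contact_force: [0.0, 0.4, -0.6]
gripper_width: 0.242
grasp_force: 44.6
```

```bash
python3 -c "
from h import *
plan((BO,30,-40,26.7))"
```

```text
t=54.7 tilt=0.07 w=20.6 gf=44.6 F=[ 0.   0.4 -0.6] case=[ -2.6 230.8] board=[ 23.7 -40.4] z=28.9
rz 0.0 xyz [ 0.31 -0.02  0.11]
```

jog_arm:
  moves: [0,0,0.06,0,0,0,0.1,0.08,0,0,0,0,0,0.1,0.08,0,0,0,0,0,0.1,0.06,0,0,0,0,0,0.1,0.04,0,0,0,0,0,0.1,0.03,0,0,0,0,0,0.1,0,0,0,0,0,0,0.1,0,0,0,0,0,0,0.1]

```text
t: 55.35
eef_pos: [0.5478, 0.0934, 0.0271]
tool_rot: [0.0, 1.0, 0.01, -0.0]
contact_force: [-0.3, 0.0, -0.3]
gripper_width: 0.237
grasp_force: 44.6
```

jog_arm:
  moves: [0.03,0,0,0,0,0,0.1,0.03,0,0,0,0,0,0.1,0.03,0,0,0,0,0,0.1,0.03,0,0,0,0,0,0.1,0,0,0,0,0,0,0.1,0,0,0,0,0,0,0.1,0,0,0,0,0,0,0.1,0,0,0,0,0,0,0.1]

```text
t: 56.02
eef_pos: [0.5482, 0.0934, 0.0265]
tool_rot: [0.0, 1.0, 0.01, -0.002]
contact_force: [-5.6, 0.0, 2.2]
gripper_width: 0.239
grasp_force: 44.8
```

```bash
python3 -c "
from h import *
plan()"
```

```text
t=56.0 tilt=0.22 w=20.4 gf=44.8 F=[-5.6  0.   2.2] case=[  3. 231.] board=[ 29.4 -40.5] z=26.5
```

jog_arm:
  moves: [0,0,0,0,0,0,0.32,0,0,0,0,0,0,0.32,0,0,0,0,0,0,0.32,0,0,-0.8,0,0,0,0.32,0,0,-0.8,0,0,0,0.0,0,0.7,0,0,0,0,0.0,0,0.7,0,0,0,0,0,0,0,0,0,0,0,0]

```text
t: 56.68
eef_pos: [0.5513, 0.0612, 0.059]
tool_rot: [0.001, 1.0, 0.008, 0.0]
contact_force: [-0.6, -1.9, -0.3]
gripper_width: -0.003
grasp_force: 0.0
```

jog_arm:
  moves: [0,0,0,0,0,0,0,0,0,0.8,0,0,0,0,0,0,0.6,0,0,0,0,0,0,0.2,0,0,0,0,0,0,0,0,0,0,0,0,0,0,0,0,0,0,0,0,0,0,0,0,0,0,0,0,0,0,0,0]

```text
t: 57.35
eef_pos: [0.5513, 0.0657, 0.0276]
tool_rot: [-0.0, 1.0, 0.01, 0.0]
contact_force: [0.7, 0.5, 0.2]
gripper_width: -0.001
grasp_force: 0.0
```

```bash
python3 -c "
from h import *
plan((BO,31,-40.9,23.5))"
```

```text
t=57.4 tilt=0.05 w=-0.1 gf=0.0 F=[0.7 0.5 0.2] case=[  7.4 203.5] board=[ 31.9 -68.2] z=27.6
rz 0.01 xyz [-0.04 -1.37  0.2 ]
```

jog_arm:
  moves: [-0.05,0,0.18,0,0,0,0,0,-0.25,0,0,0,0,0,0,-0.25,0,0,0,0,0,0,-0.25,0,0,0,0,0,0,-0.25,0,0,0,0,0,0,-0.2,0,0,0,0,0,0,-0.1,0,0,0,0,0,0,0,0,0,0,0,0]

```text
t: 58.02
eef_pos: [0.5493, 0.0923, 0.0235]
tool_rot: [-0.0, 1.0, 0.011, 0.0]
contact_force: [0.8, -0.4, -1.0]
gripper_width: -0.004
grasp_force: 0.0
```

jog_arm:
  moves: [0,-0.03,0,0,0,0,0,0,-0.03,0,0,0,0,0,0,-0.03,0,0,0,0,0,0,-0.03,0,0,0,0,0,0,-0.03,0,0,0,0,0,0,-0.02,0,0,0,0,0,0,0,0,0,0,0,0,0,0,0,0,0,0,0]

```text
t: 58.68
eef_pos: [0.5492, 0.0931, 0.0234]
tool_rot: [0.001, 1.0, 0.009, -0.0]
contact_force: [0.5, -4.8, 0.4]
gripper_width: 0.0
grasp_force: 2.5
```

```bash
python3 -c "
from h import *
plan((BO,-75,14,80),(BO,-75,14,23.5))
c=read_camera('wrist');cv2.imwrite('pics/w9.png',c['color'])"
```

```text
t=58.7 tilt=0.11 w=0.0 gf=2.5 F=[ 0.5 -4.8  0.4] case=[  4.  230.7] board=[ 30.4 -40.9] z=23.4
rz -0.02 xyz [-5.27 -2.74 -2.83]
rz -0.0 xyz [0.   0.   2.82]
```

View pics/w9.png

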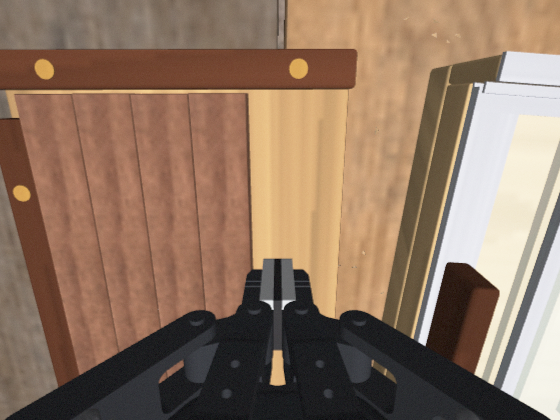

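All four are tight side by side. The last step here is pressing the ends to the stop from the near side, so I'll check how high and how close the mallet head is first.

```bash
python3 -c "
from h import *
s=read_camera('side');t=read_camera('top')
for z in (0,.03,.05,.07,.09):
  print(z,'side base',ray(s,198,227,z)[:2].round(3),'side top R',ray(s,206,196,z)[:2].round(3),'top far',ray(t,220,276,z)[:2].round(3),ray(t,268,268,z)[:2].round(3),'near',ray(t,270,296,z)[:2].round(3))
plan((BO,-67,14,80),(BO,-67,14,23.5))
brown('top',BO,-60,109,-60,56,32)"
```

```text
0 side base [0.374 0.071] side top R [0.409 0.266] top far [0.383 0.186] [0.404 0.06 ] near [0.331 0.055]
0.03 side base [0.374 0.016] side top R [0.407 0.201] top far [0.383 0.181] [0.403 0.059] near [0.333 0.053]
0.05 side base [ 0.373 -0.021] side top R [0.406 0.157] top far [0.383 0.178] [0.402 0.058] near [0.334 0.052]
0.07 side base [ 0.373 -0.058] side top R [0.404 0.113] top far [0.383 0.175] [0.402 0.057] near [0.334 0.051]
0.09 side base [ 0.373 -0.095] side top R [0.403 0.069] top far [0.383 0.171] [0.402 0.056] near [0.335 0.051]
t=58.8 tilt=0.11 w=-0.2 gf=2.5 F=[ 1.3 -5.3  0.5] case=[  4.  230.7] board=[ 30.4 -40.8] z=23.4
rz -0.02 xyz [-4.87 -2.74 -2.83]
rz -0.0 xyz [0.   0.   2.82]
top centre 1.0 39.5 size [98. 31.] ang 90.0 x -48 51 y 24 56
```

jog_arm:
  moves: [0,0.1,0,0,0,0,0,0,0.1,-0.8,0,0,0,0,0,0,-0.95,0,0,0,0,0,0,-0.95,0,0,0,0.1,-0.9,-0.5,0,0,0,0,0.35,-0.9,-0.5,0,0,0,0,0.35,-0.9,-0.5,0,0,0,0,0.35,-0.9,-0.5,0,0,0,0,0.35]

```text
t: 59.55
eef_pos: [0.4757, 0.1305, 0.0777]
tool_rot: [-0.001, 1.0, 0.01, 0.0]
contact_force: [-0.4, 0.5, 0.3]
gripper_width: 0.348
grasp_force: 0.0
```

jog_arm:
  moves: [-0.9,-0.5,0,0,0,0,0.35,-0.4,-0.45,0,0,0,0,0.35,0,0,0,0,0,0,0.35,0,0,0,0,0,0,0.35,0,0,0,0,0,0,0.35,0,0,0,0,0,0,0.35,0,0,0,0,0,0,0.35,0,0,0,0,0,0,0.35]

```text
t: 60.22
eef_pos: [0.4506, 0.1474, 0.0774]
tool_rot: [0.0, 1.0, 0.01, 0.0]
contact_force: [0.5, -0.2, 0.2]
gripper_width: 0.349
grasp_force: 0.0
```

```bash
python3 -c "
from h import *
plan((BO,-68,14,23.5))"
```

```text
t=60.2 tilt=0.01 w=29.7 gf=0.0 F=[ 0.5 -0.2  0.2] case=[-97.1 280.3] board=[-67.1  15.5] z=77.4
rz -0.01 xyz [-0.05  0.07  2.7 ]
```

jog_arm:
  moves: [-0.05,0.07,0.8,0,0,0,0.35,0,0,0.8,0,0,0,0.35,0,0,0.7,0,0,0,0.35,0,0,0.4,0,0,0,0.35,0,0,0,0,0,0,0.35,0,0,0,0,0,0,0.35,0.1,0,0,0,0,0,0.35,0.1,0,0,0,0,0,0.35]

```text
t: 60.88
eef_pos: [0.4539, 0.1468, 0.0243]
tool_rot: [-0.0, 1.0, 0.01, 0.001]
contact_force: [-0.1, -0.3, 0.7]
gripper_width: 0.351
grasp_force: 0.0
```

jog_arm:
  moves: [0.05,0,0,0,0,0,0.35,0.05,0,0,0,0,0,0.35,0.05,0,0,0,0,0,0.35,0.03,0,0,0,0,0,0.35,0.03,0,0,0,0,0,0.35,0.03,0,0,0,0,0,0.35,0,0,0,0,0,0,0.35,0,0,0,0,0,0,0.35]

```text
t: 61.55
eef_pos: [0.4579, 0.1466, 0.0235]
tool_rot: [0.0, 1.0, 0.01, -0.0]
contact_force: [-0.6, 1.0, -0.9]
gripper_width: 0.349
grasp_force: 0.0
```

```bash
python3 -c "
from h import *
plan()"
```

```text
t=61.5 tilt=0.01 w=29.6 gf=0.0 F=[-0.6  1.  -0.9] case=[-89.8 279.8] board=[-59.8  14.5] z=23.5
```

jog_arm:
  moves: [0.03,0,0,0,0,0,0.35,0.03,0,0,0,0,0,0.35,0.03,0,0,0,0,0,0.35,0.03,0,0,0,0,0,0.35,0.03,0,0,0,0,0,0.35,0,0,0,0,0,0,0.35,0,0,0,0,0,0,0.35,0,0,0,0,0,0,0.35]

```text
t: 62.22
eef_pos: [0.461, 0.1467, 0.0235]
tool_rot: [-0.0, 1.0, 0.01, 0.0]
contact_force: [0.1, 0.5, 0.1]
gripper_width: 0.347
grasp_force: 0.2
```

```bash
python3 -c "
from h import *
plan()"
```

```text
t=62.2 tilt=0.00 w=29.5 gf=0.2 F=[0.1 0.5 0.1] case=[-86.7 280. ] board=[-56.8  14.5] z=23.5
```

jog_arm:
  moves: [0.03,0,0,0,0,0,0.35,0.03,0,0,0,0,0,0.35,0.03,0,0,0,0,0,0.35,0.02,0,0,0,0,0,0.35,0,0,0,0,0,0,0.35,0,0,0,0,0,0,0.35,0,0,0,0,0,0,0.35,0,0,0,0,0,0,0.35]

```text
t: 62.88
eef_pos: [0.4612, 0.1466, 0.0232]
tool_rot: [0.001, 1.0, 0.011, -0.002]
contact_force: [-6.3, -0.9, 5.1]
gripper_width: 0.353
grasp_force: 3.2
```

```bash
python3 -c "
from h import *
plan()
c=read_camera('wrist');cv2.imwrite('pics/w10.png',c['color'])"
```

```text
t=62.9 tilt=0.20 w=30.0 gf=3.2 F=[-6.3 -0.9  5.1] case=[-86.4 280. ] board=[-56.5  14.4] z=23.2
```

View pics/w10.png

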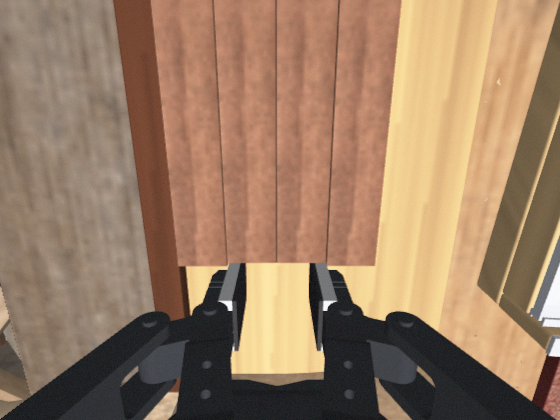

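Pushed to 6.3 N, but the outer strips sit about 0.5 mm nearer (row 265 against 263). I'll push those two with a wider opening.

jog_arm:
  moves: [-0.2,0,0,0,0,0,0.35,0,0.02,0,0,0,0,0.6,0,0,0,0,0,0,0.6,0,0,0,0,0,0,0.6,0,0,0,0,0,0,0.6,0.08,0,0,0,0,0,0.6,0.05,0,0,0,0,0,0.6,0.03,0,0,0,0,0,0.6]

```text
t: 63.6
eef_pos: [0.4613, 0.1462, 0.0233]
tool_rot: [0.0, 1.0, 0.01, -0.001]
contact_force: [-6.6, -0.0, 5.0]
gripper_width: 0.602
grasp_force: 2.9
```

jog_arm:
  moves: [0.02,0,0,0,0,0,0.6,0.02,0,0,0,0,0,0.6,0.02,0,0,0,0,0,0.6,0,0,0,0,0,0,0.6,0,0,0,0,0,0,0.6,0,0,0,0,0,0,0.6,0,0,0,0,0,0,0.6,0,0,0,0,0,0,0.6]

```text
t: 64.27
eef_pos: [0.4613, 0.1461, 0.0231]
tool_rot: [0.001, 1.0, 0.011, -0.002]
contact_force: [-8.0, 0.9, 4.9]
gripper_width: 0.602
grasp_force: 3.6
```

```bash
python3 -c "
from h import *
plan()
c=read_camera('wrist');cv2.imwrite('pics/w11.png',c['color'])
g=cv2.cvtColor(c['color'],cv2.COLOR_BGR2HSV)[...,0]
for u in range(185,375,14): 
  col=c['color'][240:285,u].astype(int).sum(1); print(u,240+int(np.argmax(np.diff(col))),end=' ')"
```

```text
t=64.3 tilt=0.24 w=51.2 gf=3.6 F=[-8.   0.9  4.9] case=[-86.3 279.5] board=[-56.4  14. ] z=23.1
185 262 199 262 213 279 227 262 241 262 255 262 269 262 283 262 297 262 311 262 325 262 339 275 353 262 367 262
```

All ends are at row 262 with 8 N against the stop. Back off and shut the right door.

jog_arm:
  moves: [-0.2,0,0,0,0,0,0.6,-0.1,0,-0.5,0,0,0,0.6,0,0,-0.9,0,0,0,0.6,0,0,-0.95,0,0,0,0.4,0,0,-0.95,0,0,0,0.3,0,0,-0.95,0,0,0,0.3,0,0,-0.5,0,0,0.97,0.3,0.4,0.9,0,0,0,0,0.3]

```text
t: 64.98
eef_pos: [0.4662, 0.1319, 0.122]
tool_rot: [-0.002, 1.0, -0.023, 0.003]
contact_force: [0.2, -0.9, -1.5]
gripper_width: 0.3
grasp_force: 0.0
```

jog_arm:
  moves: [0.4,0.98,0,0,0,0,0.3,0.4,0.98,0,0,0,0,0.3,0.4,0.98,0,0,0,0,0.3,0.4,0.98,0,0,0,0,0.3,0.4,0.98,0,0,0,0,0.3,0.4,0.98,0,0,0,0,0.3,0.4,0.98,0,0,0,0,0.3,0.4,0.98,0,0,0,0,0.3]

```text
t: 65.65
eef_pos: [0.5221, -0.033, 0.1195]
tool_rot: [0.0, 1.0, -0.024, 0.001]
contact_force: [0.5, -0.8, -0.5]
gripper_width: 0.302
grasp_force: 0.0
```

jog_arm:
  moves: [0.4,0.98,0,0,0,0,0.3,0.4,0.98,0,0,0,0,0.3,0.2,0.98,0,0,0,0,0.3,0,0.98,0,0,0,0,0.3,0,0.98,0,0,0,0,0.3,0,0.98,0,0,0,0,0.3,0,0,0,0,0,0,0.3,0,0,0,0,0,0,0.3]

```text
t: 66.32
eef_pos: [0.5358, -0.1516, 0.1193]
tool_rot: [0.0, 1.0, -0.025, 0.001]
contact_force: [0.0, 0.9, 0.1]
gripper_width: 0.301
grasp_force: 0.0
```

```bash
python3 -c "
from h import *
plan((CA,0,-33,60))"
```

```text
t=66.3 tilt=0.09 w=25.6 gf=0.0 F=[0.  0.9 0.1] case=[  2.4 -14.3] board=[  12.1 -285.2] z=119.3
rz -0.03 xyz [-0.12  0.94  2.96]
```

jog_arm:
  moves: [-0.1,0.94,0,0,0,0,0.3,0,0,0.7,0,0,0,0.3,0,0,0.5,0,0,0,0.3,0,0,0,0,0,0,0.3,0,0,0,0,0,0,0.3,0,0,0,0,0,0,0.3,0,0,0,0,0,0,0.3,0,0,0,0,0,0,0.3]
  grip_force: 30

```text
t: 66.98
eef_pos: [0.5332, -0.1685, 0.095]
tool_rot: [0.0, 1.0, -0.023, 0.0]
contact_force: [0.2, 0.1, 0.1]
gripper_width: 0.3
grasp_force: 0.0
```

```bash
python3 -c "
from h import *
plan((CA,0,-33,60))"
```

```text
t=67.0 tilt=0.05 w=25.5 gf=0.0 F=[0.2 0.1 0.1] case=[  0.6 -31.3] board=[   9.1 -302.1] z=95.0
rz 0.02 xyz [-0.03  0.08  1.75]
```

Descend, grip, slide to -160 (6.35 units).

jog_arm:
  moves: [0,0.08,0.6,0,0,0,0.3,0,0,0.6,0,0,0,0.3,0,0,0.5,0,0,0,0.3,0,0,0,0,0,0,0.3,0,0,0,0,0,0,0.05,0,0,0,0,0,0,0.05,0,0,0,0,0,0,0.05,0,0,0,0,0,0,0.05]

```text
t: 67.65
eef_pos: [0.5321, -0.1704, 0.0599]
tool_rot: [-0.0, 1.0, -0.024, -0.0]
contact_force: [1.5, 0.1, -11.5]
gripper_width: 0.107
grasp_force: 32.6
```

jog_arm:
  moves: [0,0.3,0,0,0,0,0.05,0,0.5,0,0,0,0,0.05,0,0.5,0,0,0,0,0.05,0,0.5,0,0,0,0,0.05,0,0.5,0,0,0,0,0.05,0,0.5,0,0,0,0,0.05,0,0.5,0,0,0,0,0.05,0,0.5,0,0,0,0,0.05]

```text
t: 68.32
eef_pos: [0.5282, -0.2475, 0.06]
tool_rot: [-0.0, 1.0, -0.024, -0.001]
contact_force: [-0.5, 1.8, -16.2]
gripper_width: 0.105
grasp_force: 31.9
```

jog_arm:
  moves: [0,0.5,0,0,0,0,0.05,0,0.5,0,0,0,0,0.05,0,0.5,0,0,0,0,0.05,0,0.5,0,0,0,0,0.05,0,0.4,0,0,0,0,0.05,0,0.1,0,0,0,0,0.05,0,0.05,0,0,0,0,0.05,0,0,0,0,0,0,0.05]

```text
t: 68.98
eef_pos: [0.5257, -0.297, 0.0601]
tool_rot: [-0.0, 1.0, -0.024, -0.001]
contact_force: [-3.5, 1.5, -18.8]
gripper_width: 0.104
grasp_force: 31.7
```

```bash
python3 -c "
from h import *
plan()"
```

```text
t=69.0 tilt=0.11 w=8.8 gf=31.7 F=[ -3.5   1.5 -18.8] case=[  -0.7 -160.1] board=[  -0.9 -430.4] z=60.1
```

jog_arm:
  moves: [0,0.04,0.05,0,0,0,0.05,0,0.04,0,0,0,0,0.05,0,0.03,0,0,0,0,0.05,0,0,0,0,0,0,0.05,0,0,0,0,0,0,0.3,0,0,0,0,0,0,0.3,0,0,0,0,0,0,0.3,0,0,0,0,0,0,0.3]

```text
t: 69.65
eef_pos: [0.5289, -0.3009, 0.0616]
tool_rot: [0.001, 1.0, -0.024, 0.003]
contact_force: [0.2, 1.3, -0.5]
gripper_width: 0.301
grasp_force: 0.0
```

jog_arm:
  moves: [0,0,-0.9,0,0,0,0.3,0,0,-0.95,0,0,0,0.3,0,0,-0.95,0,0,0,0.3,0,0.9,-0.95,0,0,0,0.3,0,0.95,-0.95,0,0,0,0.3,-0.5,0.95,0,0,0,0,0.3,-0.5,0.95,0,0,0,0,0.3,-0.5,0.95,0,0,0,0,0.3]

```text
t: 70.32
eef_pos: [0.4928, -0.3938, 0.1553]
tool_rot: [0.001, 1.0, -0.024, 0.002]
contact_force: [0.5, 0.0, -0.8]
gripper_width: 0.298
grasp_force: 0.0
```

jog_arm:
  moves: [-0.5,0.95,0,0,0,0,0.3,-0.5,0.95,0,0,0,0,0.3,-0.5,0.95,0,0,0,0,0.3,-0.5,0.95,0,0,0,0,0.3,-0.5,0.95,0,0,0,0,0.3,-0.5,0.95,0,0,0,0,0.3,0,0,0,0,0,0,0.3,0,0,0,0,0,0,0.3]

```text
t: 70.98
eef_pos: [0.426, -0.5051, 0.1544]
tool_rot: [0.001, 1.0, -0.025, 0.001]
contact_force: [0.9, 0.3, -0.6]
gripper_width: 0.302
grasp_force: 0.0
```

```bash
python3 -c "
from h import *
plan()
c=read_camera('top');a=c['color'][150:285,200:420];cv2.imwrite('pics/t9.png',cv2.resize(a,None,fx=3.6,fy=3.6,interpolation=cv2.INTER_CUBIC))"
```

```text
t=71.0 tilt=0.14 w=25.7 gf=0.0 F=[ 0.9  0.3 -0.6] case=[ -90.2 -372.7] board=[-104.8 -636.4] z=154.4
```

View pics/t9.png

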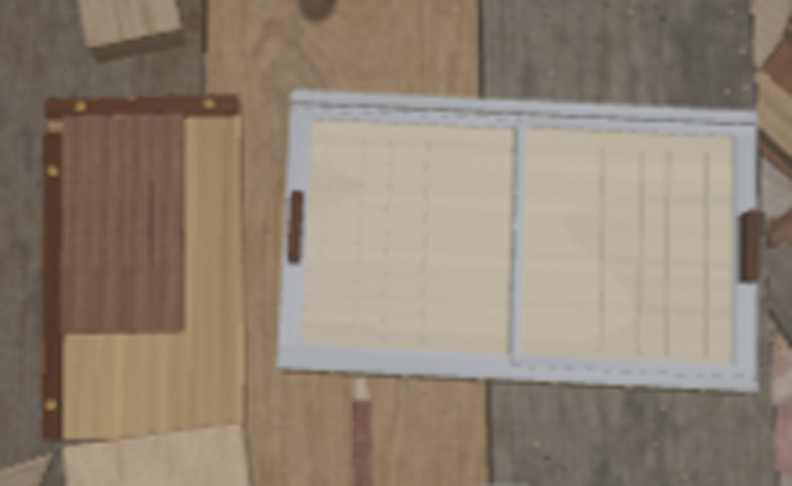

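The case is empty, both doors look shut, and the pack (px 63–184, rows 115–332) sits tight in the corner. I'll do one numeric check of the doors and pack before handing in.

```bash
python3 -c "
from h import *
c=read_camera('top')
f=lambda u,v,z,F:(inv(F,ray(c,u/3.6+200,v/3.6+150,z))*1000).round(1)
print('pulls',f(296,227,.066,CA),f(751,246,.073,CA),'pack',f(63,116,.032,BO),f(184,116,.032,BO),f(184,332,.032,BO),f(63,332,.032,BO))
w=read_camera('wrist');print(w['color'].shape)"
```

```text
pulls [ -2.  159.3] [  -1.6 -158.6] pack [111.2  58.8] [109.3 -30.3] [-49.8 -29.4] [-48.   57.5]
(420, 560, 3)
```

```bash
python3 -c "
from station import *
print(hand_in())"
```

```text
the job is handed in; nothing more can be done
None
```

I handed the job in: all four strips lie tight in the board's corner against the fence and end stop, and both doors are shut. Camera checks put the pack within about 2 mm of its expected edges; `hand_in()` returned no verdict.

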